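Turn over the mirrored L bracket

ROBOT

A 6-joint arm with a two-finger parallel gripper is mounted at the origin on the work surface; the furniture and walls round the work are solid. World frame = base frame: x ahead of the robot, y to its left, z up, the work surface at z = 0. Lengths are in m, angles in rad, forces in N, time in s.
With the tool pointing down it reaches from about 0.275 to 0.85 m from the base axis. Payload 19 kg.
Tool frame: the origin (TCP) lies midway between the tips of the shut fingers; the grasp point (between the pads) lies 19 mm behind it; x points along the fingers, y is the direction in which the jaws open and shut, and the axes are right-handed (so a half turn about x gives the same grasp; the last joint's range is limited). The gripper opens to 85 mm and grips with 20 to 120 N. Pads are 22 mm wide; open, the fingers measure 114 mm over their backs; the gripper's body (76 mm by 85 mm) begins 54 mm behind the grasp point. The pads swing forward as they close: fully open they stand 13 mm farther back than shut.
Start: joints at [1.212, 0.15, 1.437, -0, 1.554, -0.134], TCP at [0.128, 0.56, 0.207] pointing down, gripper open.
Joint ranges: [-2.8, 2.8], [-0.68, 2.1], [0.12, 2.68], [-1.39, 4.53], [0.16, 2.79], [-2.81, 2.81]. Speed limits (rad/s): [1.89, 1.89, 2.22, 3.01, 3.01, 3.01].

INTERFACE

Orientations are given as a unit quaternion [x, y, z, w].
In Python, from cell import arm, cams gives the robot as it stands.
- The arm moves only by the shell command python3 -m creep 'ROWS' [FORCE]. ROWS is JSON, a list that holds one entry, the list of rows, each a list of 7 numbers: the shift along the tool's x, y, z in mm, then the turn, a rotation vector about the tool's x, y, z in units of 5 degrees (1.0 is 5 degrees), then the opening, from -1 (shut) to 1 (fully open). A call has 1 to 5 rows; each row shifts and turns the commanded pose from where the row before left it, along the tool's axes as they then stand; what a row does not reach is not made up. A row lasts 1/8 s, in which the tool goes at most 62.5 mm and 10.7 degrees, less where a joint would pass 70% of its speed; a pose out of reach is approached as far as the arm can. A call is refused whole if a number of a shift passes 62.5 or a number of a turn 1, either way. A call with a gripper value outside its range is refused whole. The fingers move at their own pace and stop on an object; FORCE is the grip in N (left out, the last holds). Time passes only in rows, so rows that do not move let the fingers close. It gives the time, the measured TCP pose, the force and the opening at its end, in the units of the state.
- arm.sense(): the state, without advancing time (a new reading comes with each control period).
- cams.camera(name): name is "scene" or "top" or "wrist"; returns (picture, depth): 480x640x3 uint8, red, green, blue; 480x640 float32, m along the optical axis (not along the pixel's ray), 0 where there is no reading.
- cams.camera_params(name): a dict with "mtx" (3x3 intrinsics, pixels), "eye" and "attitude" of the camera in the world. Camera axes: x right, y up, looking along -z (the intrinsics and any distortion apply to the point x, -y, -z); pixel columns grow to the right and rows downward; lengths in m; the calibration is good to about 2 mm. A picture is of the moment at which its call begins: read the wrist's pose just before it. camera_params takes no time and is no camera call; for the wrist camera it gives the pose at the moment of the call.
- arm.hand_in(): hands the job in, once; it reports no verdict.
The state is a dict: "clock": time; "joint_pos": joint angles; "dq": joint speeds; "joint_torque": joint torques, N m; "tool_pos": TCP position; "tool_rot": TCP orientation; "wrist_force": force on the tool from outside, world axes, zero at the start; "moment": the same for the moment, N m; "grip_width": finger opening in m.
Only numpy, scipy, OpenCV 4.12 (cv2) and the standard library are available. Lean on these libraries where they do the work, as an engineer would, in place of code of your own. Each camera call takes 0.05 s, during which the arm holds its last target.

TASK

Three loose wooden L brackets are to lie on the bench the same hand up as the pattern bracket screwed to the dark wooden plate, but one has been put down wrong side up and lies as its mirror image. Turn over only that one and leave it lying flat on the bench, like the pattern seen from above, its long leg parallel to the pattern's long leg. Set it down under control, never letting it drop or topple over, and leave the other brackets where they lie.

Things in the scene. Friction and masses are not known exactly. Their poses are not given: they have to be found in the camera images.
- bracket_1_mid (a point): One of three identical L brackets, pale wood, outline 100 x 60 mm, 30 mm thick, 90 g, lying loose. Point: middle of the outline (in the open corner, not in wood), mid-thickness. x: along the long leg, heel to round tip; y: along the short leg, outward; z: out of the good face. Long leg 24 wide: x -50..50, y -30..-6. Short leg 24 wide: x -50..-26, y -30..30 (mm).
- bracket_2_mid (a point): A second bracket, identical to the first, same point and axes. Both faces look alike: z up, it lies as the pattern does; z down, it lies as the pattern's mirror image. Exactly one of the three lies z down. The point is 15 mm above the bench when a bracket lies flat.
- bracket_3_mid (a point): The third bracket, identical to the first, same point and axes. A bracket can stand by itself on its flat heel face x = -50 mm (60 x 30 mm, long leg upright, 100 mm tall), but tips over if it leans more than some 15 degrees.
- pattern_mid (a point): The pattern: the same L bracket held z up by three brass screws on a fixed dark wooden plate 112 x 72 x 9 mm. Same point (24 mm above the bench) and axes as bracket_1_mid. Mind the fixed surroundings: tools and sticks up to 100 mm high right of the brackets, bottles on a chest beyond them to the left; leaning back over the brackets towards 20 to 45 degrees left of straight ahead is clear.

How it is judged:
By the outcome, as a careful person would: the job done as asked, in the order asked, and still so for the second after the job is handed in, with the robot touching nothing.
It also fails if it takes over 59 s, if anything falls off the work surface, if the arm or the gripper's body presses on something with over 40 N, if the wrist force passes 120 N, or if a joint passes its speed limit or range.

## Working session

There is one attempt and no reset: what is moved stays moved. The work goes in short steps, Python scripts to look and compute and a shell command to move; the robot and the scene stay as the last step left them, time stands still between calls to the robot, and variables do not carry over. Pictures are saved under pics/ and viewed, and the job is handed in when it is done.

```bash
ls; mkdir -p pics; python3 - <<'E'
from cell import arm, cams
import cv2,numpy as np
print(arm.sense())
for n in ["scene","top"]:
    p,d=cams.camera(n); cv2.imwrite(f"pics/a_{n}.png",p[:,:,::-1]); np.savez(f"pics/a_{n}.npz",p=p,d=d)
    print(n,cams.camera_params(n))
E
```

```text
pics
{'clock': 0.0, 'joint_pos': array([ 1.21196890e+00,  1.50968767e-01,  1.43801626e+00,  2.63724513e-05,
        1.55381761e+00, -1.34036178e-01]), 'dq': array([ 0.00110425, -0.00013359,  0.00035152,  0.00022118, -0.00123809,
        0.00226025]), 'joint_torque': array([ 2.54654224e-03, -7.13058615e+01, -5.70867991e+01,  1.00385214e-04,
        8.61761626e-03,  8.37944071e-05]), 'tool_pos': array([0.12810172, 0.56026505, 0.20659265]), 'tool_rot': array([ 0.07889603,  0.70275837, -0.07972123,  0.70253157]), 'wrist_force': array([ 0.4905355 , -0.00133971, -0.40230354]), 'moment': array([-0.00084258,  0.01340946, -0.01261231]), 'grip_width': 0.0852392472046318}
scene {'mtx': array([[527.20486919,   0.        , 330.06777206],
       [  0.        , 527.20486919, 232.93684656],
       [  0.        ,   0.        ,   1.        ]]), 'eye': array([ 0.11080442, -0.17070176,  0.66465877]), 'attitude': array([ 0.37497039, -0.0825547 , -0.19261065,  0.90304101])}
top {'mtx': array([[481.18387033,   0.        , 310.41574085],
       [  0.        , 481.18387033, 239.46417879],
       [  0.        ,   0.        ,   1.        ]]), 'eye': array([0.26476215, 0.34873887, 0.91896489]), 'attitude': array([-0.04391623,  0.03112294,  0.71651497, -0.69549193])}
```

View pics/a_top.png

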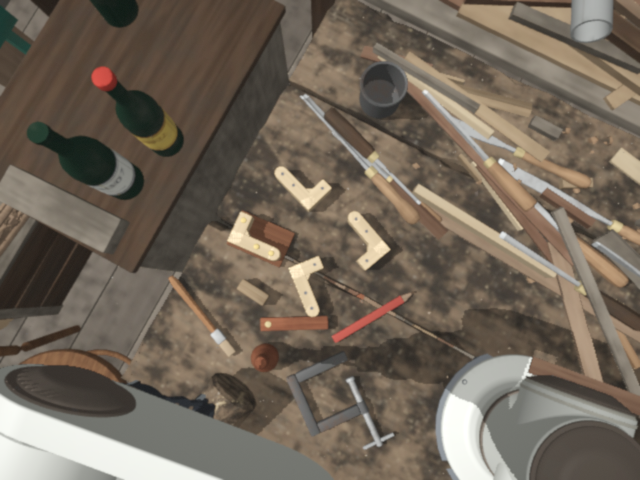

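View pics/a_scene.png

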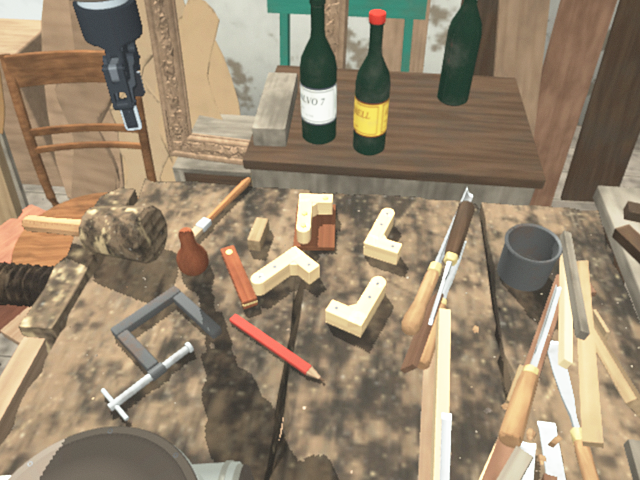

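```bash
cat > h.py <<'E'
import numpy as np,cv2
from scipy.spatial.transform import Rotation as R
from cell import arm,cams
def ray(P,u,v):
    d=np.stack([(np.asarray(u)-P['mtx'][0,2])/P['mtx'][0,0],-(np.asarray(v)-P['mtx'][1,2])/P['mtx'][1,1],-np.ones(np.shape(u))],-1)
    return R.from_quat(P['attitude']).apply(d)
def onz(P,u,v,z):
    d=ray(P,u,v); t=(z-P['eye'][2])/d[...,2]; return P['eye']+d*t[...,None]
def proj(P,X):
    c=R.from_quat(P['attitude']).inv().apply(np.atleast_2d(X)-P['eye'])
    return np.stack([P['mtx'][0,2]+P['mtx'][0,0]*c[:,0]/-c[:,2],P['mtx'][1,2]-P['mtx'][1,1]*c[:,1]/-c[:,2]],-1)
E
python3 - <<'E'
from h import *
f=np.load('pics/a_top.npz');p=f['p'];d=f['d'];P=cams.camera_params('top')
c=p[150:330,200:420];cv2.imwrite('pics/crop_top.png',cv2.resize(c[:,:,::-1],None,fx=3.5,fy=3.2,interpolation=cv2.INTER_CUBIC)[:600,:800])
v,u=np.mgrid[0:480,0:640]
X=P['eye']+ray(P,u.ravel(),v.ravel())*d.ravel()[:,None]
X=X.reshape(480,640,3)
np.save('pics/X.npy',X)
hsv=cv2.cvtColor(p,cv2.COLOR_RGB2HSV)
for q in [(300,190),(370,240),(305,285),(250,235)]:
    print(q,hsv[q[1],q[0]],X[q[1],q[0]])
m=((hsv[...,2]>185)&(hsv[...,0]<30)&(hsv[...,1]>40)&(X[...,2]>0.015)&(X[...,2]<.06)).astype(np.uint8)
m[:160]=0;m[330:]=0;m[:,:200]=0;m[:,400:]=0
n,l,s,ce=cv2.connectedComponentsWithStats(m)
for i in range(1,n):
    if s[i,4]<150: continue
    z=np.median(X[l==i][:,2])
    cn=max(cv2.findContours((l==i).astype(np.uint8),cv2.RETR_EXTERNAL,cv2.CHAIN_APPROX_NONE)[0],key=len)[:,0]
    W=onz(P,cn[:,0]*1.,cn[:,1]*1.,.03 if z<.035 else .039)
    hull=cv2.convexHull((W[:,:2]*1000).astype(np.float32))
    print(i,s[i],z,cv2.minAreaRect(hull), W.mean(0))
E
```

```text
(300, 190) [ 19  62 232] [0.45383169 0.3803707  0.0298621 ]
(370, 240) [ 20  61 231] [0.35522339 0.25322587 0.03114702]
(305, 285) [ 19  61 231] [0.27584562 0.37592415 0.02803106]
(250, 235) [ 15  92 108] [0.3736817  0.47836255 0.01253283]
1 [275 167  56  43 887] 0.029899518740795772 ((472.02789306640625, 377.89886474609375), (98.34337615966797, 60.14208221435547), 42.59565734863281) [0.46015361 0.37790466 0.03      ]
11 [348 211  42  59 936] 0.030043569667020598 ((358.0195007324219, 271.506591796875), (98.73284149169922, 60.69696807861328), 37.55011749267578) [0.35570144 0.25957613 0.03      ]
12 [228 212  52  48 924] 0.03885926787882016 ((367.3473205566406, 459.85968017578125), (98.93431091308594, 59.73617935180664), 64.42831420898438) [0.36345921 0.47212112 0.039     ]
13 [289 257  34  60 911] 0.029955107002762382 ((272.4027099609375, 360.97003173828125), (98.76708984375, 58.97882843017578), 20.421016693115234) [0.27864996 0.37239033 0.03      ]
```

```bash
python3 - <<'E'
E
ls pics
```

```text
X.npy
a_scene.npz
a_scene.png
a_top.npz
a_top.png
crop_top.png
```

View pics/crop_top.png

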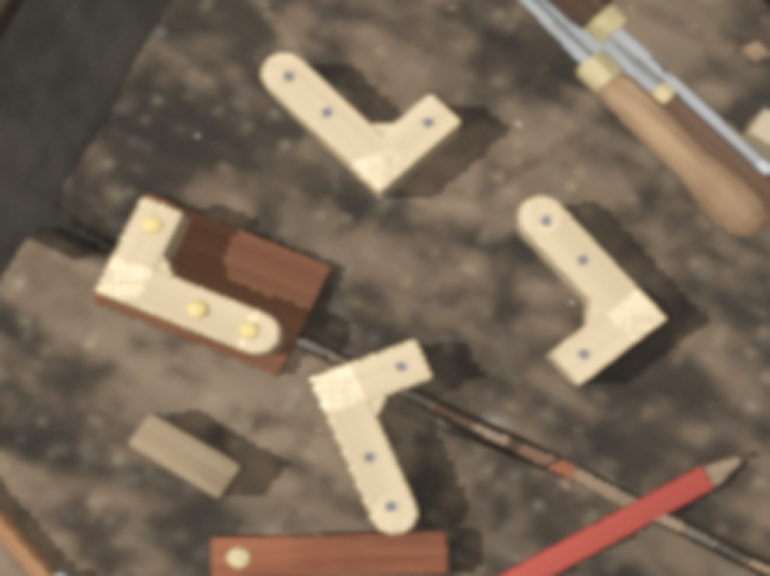

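```bash
cat >> h.py <<'E'
def st():
    s=arm.sense(); r=R.from_quat(s['tool_rot']); M=r.as_matrix()
    print('t %.2f'%s['clock'],'tcp',np.round(s['tool_pos']*1000,1),'q',np.round(s['joint_pos'],2),'F',np.round(s['wrist_force'],1),'w %.1f'%(s['grip_width']*1000))
    print(' toolx',np.round(M[:,0],3),'tooly',np.round(M[:,1],3)); return s,r
def tgt(az,dep,jaw):  # toolx: horizontal part along azimuth az(deg), depression dep(deg); jaw: azimuth of tool y
    a=np.radians(az);d=np.radians(dep);j=np.radians(jaw)
    x=np.array([np.cos(a)*np.cos(d),np.sin(a)*np.cos(d),-np.sin(d)])
    y=np.array([np.cos(j),np.sin(j),0]); return R.from_matrix(np.stack([x,y,np.cross(x,y)],1))
def plan(pos_mm,rot=None):
    s,r=st(); D=np.asarray(pos_mm)-s['tool_pos']*1000
    print(' world d',np.round(D,1),'tool shift now',np.round(r.inv().apply(D),1))
    if rot is not None:
        w=(r.inv()*rot).as_rotvec(degrees=True)/5
        print(' turn units',np.round(w,2),' shift after turn',np.round(rot.inv().apply(D),1))
E
python3 - <<'E'
from h import *
e=np.array([.736,.677,0])
for j in (-47.4,132.6):
    print(j); plan([473,403,150],tgt(222.6,60,j))
X=np.load('pics/X.npy')
# heights around
P=cams.camera_params('top')
for q in [(0.43,.30),(.52,.42),(.56,.46),(.6,.5),(.65,.5),(.6,.4),(.7,.45),(.40,.33)]:
    u,v=proj(P,[q[0],q[1],0])[0]; print(q,int(u),int(v),X[int(v),int(u)].round(3))
E
```

```text
-47.4
t 0.10 tcp [128.1 560.3 206.7] q [ 1.21  0.15  1.44 -0.    1.55 -0.13] F [ 0.2  0.3 -0.7] w 85.2
 toolx [-0.    -0.001 -1.   ] tooly [ 0.223  0.975 -0.001]
 world d [ 344.9 -157.3  -56.7] tool shift now [ 56.7 -76.4 371.3]
 turn units [24.23 -3.4  -6.48]  shift after turn [ -24.6  349.2 -156. ]
132.6
t 0.10 tcp [128.1 560.3 206.7] q [ 1.21  0.15  1.44 -0.    1.55 -0.13] F [ 0.2  0.3 -0.7] w 85.2
 toolx [-0.    -0.001 -1.   ] tooly [ 0.223  0.975 -0.001]
 world d [ 344.9 -157.3  -56.7] tool shift now [ 56.7 -76.4 371.3]
 turn units [-10.84   5.51  -2.89]  shift after turn [ -24.6 -349.2  156. ]
(0.43, 0.3) 342 203 [ 0.432  0.301 -0.001]
(0.52, 0.42) 279 160 [0.521 0.421 0.002]
(0.56, 0.46) 258 141 [ 0.561  0.462 -0.001]
(0.6, 0.5) 238 122 [ 0.654  0.524 -0.145]
(0.65, 0.5) 237 98 [ 0.674  0.511 -0.058]
(0.6, 0.4) 288 120 [ 0.602  0.402 -0.002]
(0.7, 0.45) 262 73 [ 0.756  0.464 -0.118]
(0.4, 0.33) 327 219 [0.402 0.331 0.001]
```

```bash
python3 -m creep '[[[0,-10,46,0,0,0,0.5],[0,-10,46,0,0,0,0.5],[0,-10,46,0,0,0,0.5],[0,-10,46,0,0,0,0.5]]]' 40
python3 -m creep '[[[0,-9,46,0,0,0,0.5],[0,-9,46,0,0,0,0.5],[0,-9,47,0,0,0,0.5],[0,-9,48,0,0,0,0.5]]]'
python3 - <<'E'
from h import *
plan([473,403,150],tgt(222.6,60,132.6))
plan([473,403,150],tgt(222.6,89.9,132.6))
X=np.load('pics/X.npy')
for u,v in [(250,100),(200,200),(170,240),(230,100),(270,20)]: print(u,v,X[v,u].round(3))
E
```

```text
clock: 0.6
tool_pos: [0.2998, 0.4796, 0.207]
tool_rot: [0.079, 0.703, -0.079, 0.703]
wrist_force: [-0.2, 0.9, -0.2]
grip_width: 0.0638
clock: 1.1
tool_pos: [0.4741, 0.4028, 0.2069]
tool_rot: [0.079, 0.703, -0.079, 0.702]
wrist_force: [-0.1, 0.8, 0.0]
grip_width: 0.0639
t 1.10 tcp [474.1 402.8 206.9] q [ 0.58  0.25  1.32  0.    1.57 -0.77] F [-0.1  0.8  0. ] w 63.9
 toolx [-0. -0. -1.] tooly [ 0.223  0.975 -0.   ]
 world d [ -1.1   0.2 -56.9] tool shift now [56.9 -0.1 -1.1]
 turn units [-10.83   5.51  -2.9 ]  shift after turn [49.6  0.9 27.8]
t 1.10 tcp [474.1 402.8 206.9] q [ 0.58  0.25  1.32  0.    1.57 -0.77] F [-0.1  0.8  0. ] w 63.9
 toolx [-0. -0. -1.] tooly [ 0.223  0.975 -0.   ]
 world d [ -1.1   0.2 -56.9] tool shift now [56.9 -0.1 -1.1]
 turn units [-1.11e+01  1.00e-02 -1.00e-02]  shift after turn [56.9  0.9 -0.6]
250 100 [ 0.703  0.495 -0.141]
200 200 [ 0.483  0.621 -0.181]
170 240 [ 0.386  0.678 -0.138]
230 100 [ 0.647  0.516 -0.001]
270 20 [0.812 0.433 0.   ]
```

```bash
python3 -m creep '[[[0,0,0,-1,0,0,0.5],[0,0,0,-1,0,0,0.5],[0,0,0,-1,0,0,0.5],[0,0,0,-1,0,0,0.5],[0,0,0,-1,0,0,0.5]]]' >/dev/null
python3 -m creep '[[[0,0,0,-1,0,0,0.5],[0,0,0,-1,0,0,0.5],[0,0,0,-1,0,0,0.5],[0,0,0,-1,0,0,0.5],[0,0,0,-1,0,0,0.5]]]' >/dev/null
python3 -m creep '[[[0,0,0,-1,0,0,0.5],[0,0,0,-0.1,0,0,0.5]]]' >/dev/null
python3 - <<'E'
from h import *
plan([473,403,150],tgt(222.6,60,132.6))
p,d=cams.camera('wrist');cv2.imwrite('pics/w1.png',p[:,:,::-1])
P=cams.camera_params('wrist');print(P)
E
```

```text
t 2.60 tcp [472.8 403.6 206.8] q [ 0.58  0.25  1.32 -0.    1.57 -1.73] F [-0.1  0.3  0.3] w 63.9
 toolx [-0.001 -0.    -1.   ] tooly [-0.677  0.736  0.   ]
 world d [  0.2  -0.6 -56.8] tool shift now [56.8 -0.6 -0.2]
 turn units [0.   5.99 0.  ]  shift after turn [49.4 -0.6 28.2]
{'mtx': array([[375.60505937,   0.        , 322.12349064],
       [  0.        , 375.60505937, 237.44457144],
       [  0.        ,   0.        ,   1.        ]]), 'eye': array([0.42024419, 0.35565828, 0.37356364]), 'attitude': array([-0.05762656, -0.13005758,  0.90646484,  0.39759993])}
```

View pics/w1.png

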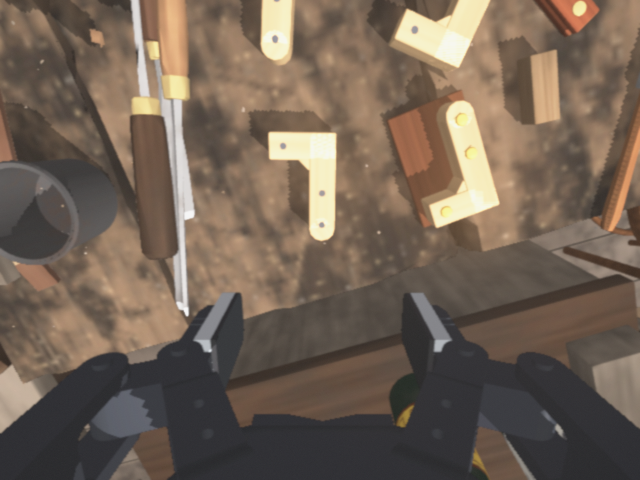

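```bash
python3 -m creep '[[[0,0,0,0,1,0,0.5],[0,0,0,0,1,0,0.5],[0,0,0,0,1,0,0.5],[0,0,0,0,1,0,0.5],[0,0,0,0,1,0,0.5]]]' >/dev/null
python3 -m creep '[[[0,0,0,0,1,0,0.5],[0,0,0,0,0,0,0.5]]]' >/dev/null
python3 - <<'E'
from h import *
# grasp point target: long leg xg=18, z=24
from h import R
g=np.array([473,403.4,24.]); r=tgt(222.6,60,132.6); a=r.as_matrix()[:,0]
print(a); plan(g+19*a,r)
E
```

```text
[-0.36804854 -0.33843798 -0.8660254 ]
t 3.52 tcp [473.2 404.  205. ] q [ 0.62  0.65  0.85 -0.08  2.16 -1.72] F [-0.4  0.5 -0.3] w 64.1
 toolx [-0.37  -0.34  -0.865] tooly [-0.676  0.737 -0.   ]
 world d [  -7.2   -7.  -197.5] tool shift now [175.8  -0.2  90.5]
 turn units [-0.01 -0.03 -0.  ]  shift after turn [176.1  -0.3  90. ]
```

```bash
python3 -m creep '[[[39,0,20,0,0,0,0.5],[39,0,20,0,0,0,0.5],[39,0,20,0,0,0,0.5],[30,0,15,0,0,0,0.5],[0,0,0,0,0,0,0.5]]]' 
python3 - <<'E'
from h import *
g=np.array([473,403.4,24.]); r=tgt(222.6,60,132.6); a=r.as_matrix()[:,0]
plan(g+19*a,r)
E
```

```text
clock: 4.15
tool_pos: [0.4656, 0.3972, 0.0411]
tool_rot: [-0.315, 0.807, 0.181, 0.465]
wrist_force: [0.2, 0.5, 1.3]
grip_width: 0.0639
t 4.15 tcp [465.6 397.2  41.1] q [ 0.62  0.71  1.09 -0.07  1.86 -1.7 ] F [0.2 0.5 1.3] w 63.9
 toolx [-0.369 -0.339 -0.865] tooly [-0.677  0.736 -0.   ]
 world d [  0.4  -0.2 -33.5] tool shift now [28.9 -0.4 16.9]
 turn units [-0.01 -0.02 -0.  ]  shift after turn [29.  -0.4 16.9]
```

```bash
python3 -m creep '[[[10,0,6,0,0,0,0.5],[10,0,6,0,0,0,0.5],[9,0,5,0,0,0,0.5],[0,0,0,0,0,0,0.5]]]' 
python3 - <<'E'
from h import *
st()
p,d=cams.camera('wrist');cv2.imwrite('pics/w2.png',p[:,:,::-1])
E
```

```text
clock: 4.65
tool_pos: [0.4665, 0.3979, 0.0079]
tool_rot: [-0.315, 0.807, 0.182, 0.465]
wrist_force: [-0.1, 1.0, -0.1]
grip_width: 0.0641
t 4.65 tcp [466.5 397.9   7.9] q [ 0.62  0.74  1.11 -0.07  1.81 -1.7 ] F [-0.1  1.  -0.1] w 64.1
 toolx [-0.369 -0.339 -0.865] tooly [-0.677  0.736  0.   ]
```

View pics/w2.png

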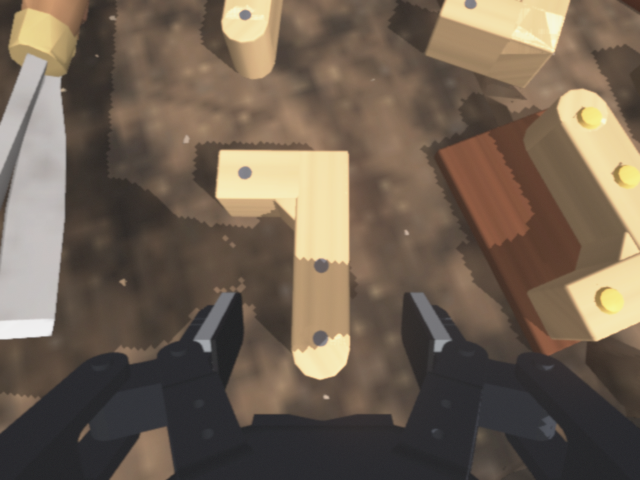

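The wrist view shows the mirrored bracket's long leg (columns 294–350) centred between the jaws (240–405). I'm closing the gripper.

```bash
python3 -m creep '[[[0,0,0,0,0,0,-0.2],[0,0,0,0,0,0,-0.6],[0,0,0,0,0,0,-0.8],[0,0,0,0,0,0,-0.8],[0,0,0,0,0,0,-0.8]]]' 50
python3 -m creep '[[[-10,0,-6,0,0,0,-0.8],[-30,0,-17,0,0,0,-0.8],[-30,0,-17,0,0,0,-0.8],[-20,0,-12,0,0,0,-0.8]]]' 
python3 - <<'E'
from h import *
plan([470,385,120],tgt(42.6,30,132.6))
p,d=cams.camera('wrist');cv2.imwrite('pics/w3.png',p[:,:,::-1])
E
```

```text
clock: 5.32
tool_pos: [0.467, 0.3983, 0.0093]
tool_rot: [-0.315, 0.807, 0.182, 0.466]
wrist_force: [0.7, 1.0, 5.9]
grip_width: 0.0205
clock: 5.82
tool_pos: [0.4669, 0.3982, 0.115]
tool_rot: [-0.315, 0.806, 0.182, 0.466]
wrist_force: [0.3, -0.9, -0.7]
grip_width: 0.0202
t 5.83 tcp [466.9 398.2 115. ] q [ 0.62  0.66  1.01 -0.07  1.98 -1.71] F [ 0.3 -0.9 -0.7] w 20.2
 toolx [-0.367 -0.338 -0.867] tooly [-0.677  0.736 -0.   ]
 world d [  3.1 -13.2   5. ] tool shift now [ -1.  -11.8  -8.3]
 turn units [ 1.000e-02 -1.798e+01  0.000e+00]  shift after turn [ -8.3 -11.8   1. ]
```

View pics/w3.png

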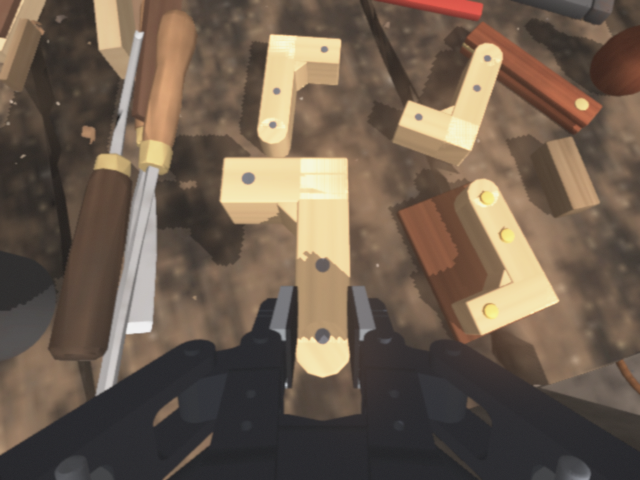

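```bash
for i in 1 ; do python3 -m creep '[[[0,0,0,0,-1,0,-0.8],[0,0,0,0,-1,0,-0.8],[0,0,0,0,-1,0,-0.8],[0,0,0,0,-1,0,-0.8],[0,0,0,0,-1,0,-0.8]]]' >/dev/null; done
python3 -m creep '[[[0,0,0,0,-1,0,-0.8],[0,0,0,0,-1,0,-0.8],[0,0,0,0,-1,0,-0.8],[0,0,0,0,-1,0,-0.8],[0,0,0,0,-1,0,-0.8]]]'
python3 -m creep '[[[0,0,0,0,-1,0,-0.8],[0,0,0,0,-1,0,-0.8],[0,0,0,0,-1,0,-0.8],[0,0,0,0,-1,0,-0.8],[0,0,0,0,-1,0,-0.8]]]'
python3 - <<'E'
from h import *
plan([470,385,120],tgt(42.6,30,132.6))
E
```

```text
clock: 7.12
tool_pos: [0.4665, 0.3979, 0.1128]
tool_rot: [-0.208, 0.533, 0.298, 0.764]
wrist_force: [-0.6, 0.7, -1.0]
grip_width: 0.0208
clock: 7.75
tool_pos: [0.4665, 0.3976, 0.1128]
tool_rot: [-0.139, 0.355, 0.336, 0.861]
wrist_force: [-0.5, 0.5, 0.1]
grip_width: 0.0202
t 7.75 tcp [466.5 397.6 112.8] q [ 0.47 -0.13  2.14  0.5   0.41 -2.23] F [-0.5  0.5  0.1] w 20.2
 toolx [ 0.522  0.479 -0.705] tooly [-0.677  0.736 -0.001]
 world d [  3.5 -12.6   7.2] tool shift now [ -9.3 -11.7   0.9]
 turn units [ 0.01 -2.97  0.01]  shift after turn [ -8.8 -11.7   3.2]
```

```bash
cat > k.py <<'E'
import numpy as np
from scipy.optimize import least_squares
D=[([128.1,560.3,206.7],[0,-.001,-1],[1.212,.1510,1.438]),
([474.1,402.8,206.9],[0,0,-1],[.58,.25,1.32]),
([473.2,404,205],[-.37,-.34,-.865],[.62,.65,.85]),
([465.6,397.2,41.1],[-.369,-.339,-.865],[.62,.71,1.09]),
([466.5,397.9,7.9],[-.369,-.339,-.865],[.62,.74,1.11]),
([466.9,398.2,115],[-.367,-.338,-.867],[.62,.66,1.01]),
([466.5,397.6,112.8],[.522,.479,-.705],[.47,-.13,2.14])]
def fk(p,q):
    L1,L2,h,off,x0=p[:5]; r=x0+L1*np.sin(q[1])+L2*np.sin(q[1]+q[2]); z=h+L1*np.cos(q[1])+L2*np.cos(q[1]+q[2])
    c,s=np.cos(q[0]),np.sin(q[0]); return np.array([c*r-s*off,s*r+c*off,z])
res=lambda p:np.concatenate([fk(p,q)-(np.array(t)-p[5]*np.array(a)) for t,a,q in D])
S=least_squares(res,[450,400,300,70,0,200]); p=S.x
def ik(t,a):
    a=np.array(a)/np.linalg.norm(a)
    w=np.array(t)-p[5]*a
    s=least_squares(lambda q:fk(p,q)-w,[.5,.3,1.4]); q=s.x
    f=q[1]+q[2]; fd=np.array([np.cos(q[0])*np.sin(f),np.sin(q[0])*np.sin(f),np.cos(f)])
    return q.round(2),'j5 %.2f'%np.arccos(fd@a),'err %.1f'%np.sqrt(2*s.cost)
def ta(az,dep):
    a,d=np.radians([az,dep]); return [np.cos(a)*np.cos(d),np.sin(a)*np.cos(d),-np.sin(d)]
E
python3 - <<'E'
from k import *
print(p.round(1),np.abs(S.fun).max())
for t,a,q in D: print(ik(t,a))
for R0 in (560,600,640,680):
  for az in (34,38):
   for e in (25,35,42.6,50):
    c=np.radians(az); t=[R0*np.cos(c),R0*np.sin(c),60]
    print(R0,az,e,'in',ik(t,ta(e,30))[:2],'out45',ik([t[0],t[1],70],ta(e+180,45)))
E
```

```text
[463.6 486.8  83.   75.4   4.4 325.6] 12.42510284546978
(array([1.21, 0.17, 1.41]), 'j5 1.56', 'err 0.0')
(array([0.58, 0.28, 1.29]), 'j5 1.58', 'err 0.0')
(array([0.62, 0.68, 0.8 ]), 'j5 2.18', 'err 0.0')
(array([0.62, 0.69, 1.13]), 'j5 1.85', 'err 0.0')
(array([0.62, 0.71, 1.16]), 'j5 1.79', 'err 0.0')
(array([0.62, 0.66, 1.02]), 'j5 1.98', 'err 0.0')
(array([ 0.49, -0.16,  2.15]), 'j5 0.42', 'err 0.0')
560 34 25 in (array([ 0.48, -0.22,  2.49]), 'j5 0.18') out45 (array([0.45, 0.73, 1.1 ]), 'j5 2.09', 'err 0.0')
560 34 35 in (array([ 0.3 , -0.24,  2.51]), 'j5 0.30') out45 (array([0.5 , 0.74, 1.09]), 'j5 2.09', 'err 0.0')
560 34 42.6 in (array([ 0.18, -0.23,  2.49]), 'j5 0.49') out45 (array([0.54, 0.73, 1.1 ]), 'j5 2.08', 'err 0.0')
560 34 50 in (array([ 0.08, -0.18,  2.46]), 'j5 0.67') out45 (array([0.58, 0.72, 1.12]), 'j5 2.05', 'err 0.0')
560 38 25 in (array([ 0.62, -0.2 ,  2.48]), 'j5 0.23') out45 (array([0.5 , 0.73, 1.11]), 'j5 2.09', 'err 0.0')
560 38 35 in (array([ 0.44, -0.24,  2.5 ]), 'j5 0.22') out45 (array([0.55, 0.74, 1.09]), 'j5 2.09', 'err 0.0')
560 38 42.6 in (array([
[... 2149 characters left out ...]
array([0.51, 1.11, 0.43]), 'j5 2.38', 'err 0.0')
680 34 42.6 in (array([0.3 , 0.06, 2.24]), 'j5 0.41') out45 (array([0.55, 1.1 , 0.45]), 'j5 2.36', 'err 0.0')
680 34 50 in (array([0.22, 0.09, 2.21]), 'j5 0.56') out45 (array([0.58, 1.08, 0.49]), 'j5 2.31', 'err 0.0')
680 38 25 in (array([0.63, 0.07, 2.22]), 'j5 0.26') out45 (array([0.52, 1.09, 0.47]), 'j5 2.36', 'err 0.0')
680 38 35 in (array([0.51, 0.05, 2.25]), 'j5 0.22') out45 (array([0.57, 1.11, 0.43]), 'j5 2.38', 'err 0.0')
680 38 42.6 in (array([0.42, 0.05, 2.24]), 'j5 0.33') out45 (array([0.6 , 1.11, 0.43]), 'j5 2.37', 'err 0.0')
680 38 50 in (array([0.33, 0.07, 2.23]), 'j5 0.48') out45 (array([0.63, 1.1 , 0.46]), 'j5 2.34', 'err 0.0')
```

```bash
python3 -m creep '[[[0,0,0,0,-0.6,0,-0.8],[0,0,0,0,-0.6,0,-0.8],[0,0,0,0,-0.6,0,-0.8],[0,0,0,0,-0.6,0,-0.8],[0,0,0,0,-0.6,0,-0.8]]]'
python3 - <<'E'
from h import *
plan([460,393,90],tgt(42.6,30,132.6))
p,d=cams.camera('scene');cv2.imwrite('pics/s3.png',cv2.resize(p[100:400,150:550,::-1],None,fx=2,fy=2))
E
```

```text
clock: 8.38
tool_pos: [0.455, 0.4061, 0.1427]
tool_rot: [-0.105, 0.262, 0.338, 0.898]
wrist_force: [0.0, 0.6, -1.5]
grip_width: 0.0205
t 8.38 tcp [455.  406.1 142.7] q [ 0.5  -0.21  2.27  1.11  0.21 -2.81] F [ 0.   0.6 -1.5] w 20.5
 toolx [ 0.634  0.552 -0.541] tooly [-0.662  0.749 -0.012]
 world d [  5.  -13.1 -52.7] tool shift now [ 24.4 -12.5 -47.1]
 turn units [-0.   -0.56  0.26]  shift after turn [ 21.8 -13.  -48.2]
```

View pics/s3.png

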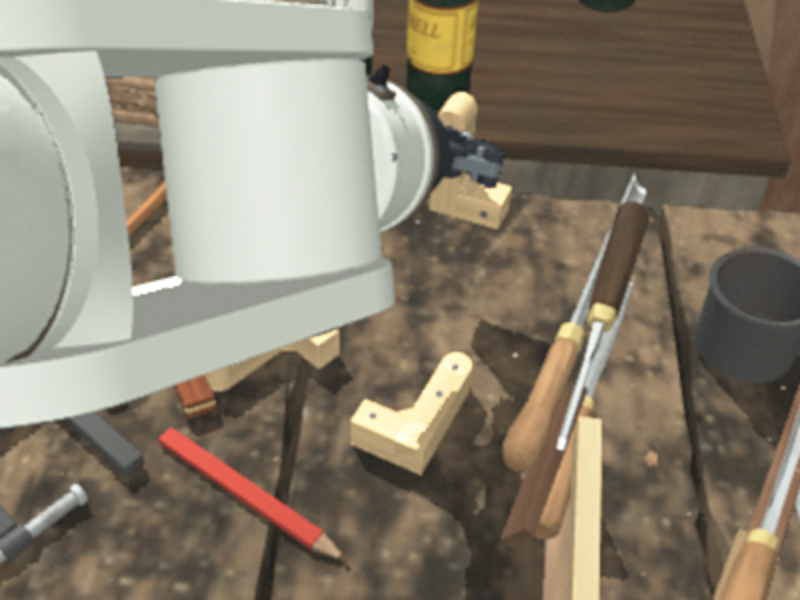

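```bash
python3 - <<'E'
from k import *
for t in ([452,400,70],[470,400,70],[430,410,70]):
  for e in (10,15,20,25,30):
    print(t,e,[ (d,ik(t,ta(e,d))[0][0],ik(t,ta(e,d))[1]) for d in (30,45,60)],ik(t,ta(e+180,45)))
E
python3 -m creep '[[[0,0,0,0,1,0,-0.8],[0,0,0,0,1,0,-0.8],[0,0,0,0,1,0,-0.8],[0,0,0,0,1,0,-0.8],[0,0,0,0,1,0,-0.8]]]'
python3 -m creep '[[[0,0,0,0,1,0,-0.8],[0,0,0,0,1,0,-0.8]]]'
python3 - <<'E'
from h import *
plan([460,400,130],tgt(20,67,110))
E
```

```text
[452, 400, 70] 10 [(30, np.float64(0.92), 'j5 0.63'), (45, np.float64(0.83), 'j5 0.57'), (60, np.float64(0.75), 'j5 0.75')] (array([0.48, 0.78, 1.02]), 'j5 2.09', 'err 0.0')
[452, 400, 70] 15 [(30, np.float64(0.87), 'j5 0.52'), (45, np.float64(0.79), 'j5 0.49'), (60, np.float64(0.72), 'j5 0.71')] (array([0.51, 0.8 , 0.99]), 'j5 2.11', 'err 0.0')
[452, 400, 70] 20 [(30, np.float64(0.81), 'j5 0.41'), (45, np.float64(0.75), 'j5 0.40'), (60, np.float64(0.69), 'j5 0.68')] (array([0.53, 0.82, 0.96]), 'j5 2.14', 'err 0.0')
[452, 400, 70] 25 [(30, np.float64(0.74), 'j5 0.30'), (45, np.float64(0.7), 'j5 0.33'), (60, np.float64(0.66), 'j5 0.65')] (array([0.55, 0.83, 0.94]), 'j5 2.15', 'err 0.0')
[452, 400, 70] 30 [(30, np.float64(0.67), 'j5 0.20'), (45, np.float64(0.65), 'j5 0.28'), (60, np.float64(0.63), 'j5 0.64')] (array([0.58, 0.84, 0.92]), 'j5 2.16', 'err 0.0')
[470, 400, 70] 10 [(30, np.float64(0.88), 'j5 0.60'), (45, np.float64(0.8), 'j5 0.55'), (60, np.float64(0.72), 'j5 0.74')] (array([0.47, 0.82, 0.95]), 'j5 2.12', 'err 0.0')
[470, 400, 70] 15 [(30, np.float64(0.83), 'j5 0.49'), (45,
[... 1366 characters left out ...]
(0.73), 'j5 0.24'), (45, np.float64(0.7), 'j5 0.30'), (60, np.float64(0.68), 'j5 0.65')] (array([0.6 , 0.81, 0.97]), 'j5 2.14', 'err 0.0')
clock: 9.05
tool_pos: [0.4526, 0.4116, 0.1436]
tool_rot: [-0.165, 0.423, 0.322, 0.831]
wrist_force: [0.2, 0.3, -1.7]
grip_width: 0.0203
clock: 9.3
tool_pos: [0.4527, 0.4116, 0.1436]
tool_rot: [-0.192, 0.494, 0.307, 0.791]
wrist_force: [-0.4, 0.7, -1.2]
grip_width: 0.0203
t 9.30 tcp [452.7 411.6 143.6] q [ 0.57 -0.03  1.84  0.09  0.89 -1.78] F [-0.4  0.7 -1.2] w 20.3
 toolx [ 0.324  0.295 -0.899] tooly [-0.675  0.738 -0.001]
 world d [  7.3 -11.6 -13.6] tool shift now [ 11.1 -13.5  -8.2]
 turn units [ 4.09  0.6  -1.85]  shift after turn [ 13.6 -13.4  -2.7]
```

```bash
python3 -m creep '[[[0,0,0,0.8,0.1,-0.34,-0.8],[0,0,0,0.8,0.1,-0.34,-0.8],[0,0,0,0.8,0.1,-0.34,-0.8],[0,0,0,0.8,0.1,-0.34,-0.8],[0,0,0,0.8,0.1,-0.34,-0.8]]]'
python3 - <<'E'
from h import *
plan([450,400,130],tgt(21,30,111))
E
```

```text
clock: 9.93
tool_pos: [0.4528, 0.4118, 0.1435]
tool_rot: [-0.093, 0.54, 0.153, 0.822]
wrist_force: [-0.7, -0.3, -0.6]
grip_width: 0.0206
t 9.93 tcp [452.8 411.8 143.5] q [ 0.68  0.01  1.78 -0.14  0.96 -1.19] F [-0.7 -0.3 -0.6] w 20.6
 toolx [ 0.369  0.15  -0.917] tooly [-0.352  0.936  0.012]
 world d [ -2.8 -11.8 -13.5] tool shift now [  9.6 -10.2 -11.5]
 turn units [-0.15 -7.3  -0.05]  shift after turn [  0.8 -10.  -15.1]
```

```bash
python3 -m creep '[[[0,0,0,0,-0.9,0,-0.8],[0,0,0,0,-0.9,0,-0.8],[0,0,0,0,-0.9,0,-0.8],[0,0,0,0,-0.9,0,-0.8],[0,0,0,0,-0.9,0,-0.8]]]' >/dev/null
python3 -m creep '[[[0,0,0,0,-0.7,0,-0.8],[0,0,0,0,-0.7,0,-0.8],[0,0,0,0,-0.7,0,-0.8],[0,0,0,0,-0.7,0,-0.8],[0,0,0,0,0,0,-0.8]]]' 
python3 - <<'E'
from h import *
plan([450,400,130],tgt(21,30,111))
E
```

```text
clock: 11.18
tool_pos: [0.4508, 0.4117, 0.1504]
tool_rot: [-0.042, 0.263, 0.175, 0.948]
wrist_force: [0.6, 0.3, 0.3]
grip_width: 0.0205
t 11.18 tcp [450.8 411.7 150.4] q [ 0.83 -0.12  2.21 -1.39  0.4   0.07] F [0.6 0.3 0.3] w 20.5
 toolx [ 0.801  0.309 -0.513] tooly [-0.353  0.935  0.012]
 world d [ -0.8 -11.7 -20.4] tool shift now [  6.3 -10.9 -19.9]
 turn units [-0.15 -0.18 -0.02]  shift after turn [  6.  -10.6 -20.2]
```

```bash
for i in 1; do python3 -m creep '[[[0,0,0,0,1,0,-0.8],[0,0,0,0,1,0,-0.8],[0,0,0,0,1,0,-0.8],[0,0,0,0,1,0,-0.8],[0,0,0,0,1,0,-0.8]]]' >/dev/null
python3 -m creep '[[[0,0,0,0,1,0,-0.8],[0,0,0,0,1,0,-0.8],[0,0,0,0,1,0,-0.8],[0,0,0,0,1,0,-0.8],[0,0,0,0,1,0,-0.8]]]' >/dev/null
python3 -m creep '[[[0,0,0,0,1,0,-0.8],[0,0,0,0,1,0,-0.8],[0,0,0,0,1,0,-0.8],[0,0,0,0,1,0,-0.8],[0,0,0,0,1,0,-0.8]]]' >/dev/null
python3 -m creep '[[[0,0,0,0,1,0,-0.8],[0,0,0,0,1,0,-0.8],[0,0,0,0,1,0,-0.8]]]'; done
python3 - <<'E'
from h import *
plan([475,405,9],tgt(205,60,115))
p,d=cams.camera('wrist');cv2.imwrite('pics/w4.png',p[:,:,::-1])
E
```

```text
clock: 13.42
tool_pos: [0.4545, 0.4078, 0.1501]
tool_rot: [-0.15, 0.847, 0.094, 0.502]
wrist_force: [0.5, -0.4, -0.9]
grip_width: 0.0203
t 13.43 tcp [454.5 407.8 150.1] q [ 0.55  0.6   1.04  0.11  2.   -1.36] F [ 0.5 -0.4 -0.9] w 20.3
 toolx [-0.451 -0.159 -0.878] tooly [-0.348  0.937  0.009]
 world d [  20.5   -2.8 -141.1] tool shift now [115.1 -11.   83.5]
 turn units [-0.76  0.29 -0.54]  shift after turn [113.5 -11.2  85.6]
```

View pics/w4.png

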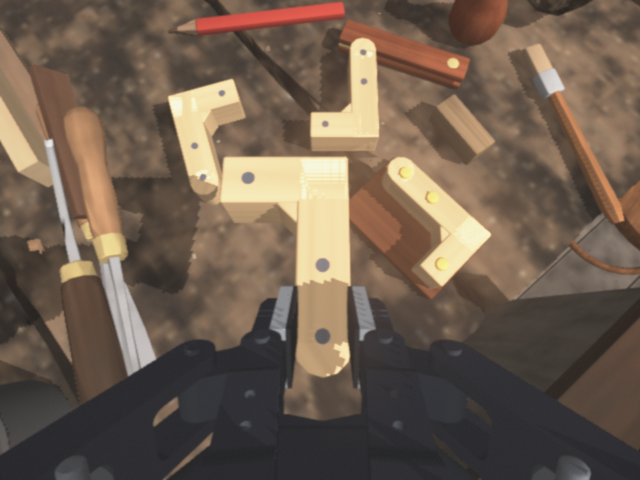

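```bash
python3 -m creep '[[[-10,0,12,-0.4,0.15,-0.27,-0.8],[-7,0,14,-0.4,0.15,-0.27,-0.8],[0,0,0,0,0,0,-0.8]]]' 
python3 - <<'E'
from h import *
plan([485,405,9],tgt(205,60,115))
E
```

```text
clock: 13.85
tool_pos: [0.483, 0.4197, 0.1513]
tool_rot: [-0.187, 0.845, 0.109, 0.488]
wrist_force: [0.5, -0.4, -1.9]
grip_width: 0.0202
t 13.85 tcp [483.  419.7 151.3] q [ 0.56  0.69  0.89  0.07  2.08 -1.43] F [ 0.5 -0.4 -1.9] w 20.2
 toolx [-0.453 -0.21  -0.866] tooly [-0.423  0.906  0.002]
 world d [   2.   -14.7 -142.3] tool shift now [125.5 -14.4  67.2]
 turn units [ 0.02  0.01 -0.01]  shift after turn [125.4 -14.1  67.3]
```

```bash
python3 -m creep '[[[30,-4,16,0,0,0,-0.8],[30,-4,16,0,0,0,-0.8],[30,-3,16,0,0,0,-0.8],[25,-3,13,0,0,0,-0.8],[0,0,0,0,0,0,-0.8]]]' 
python3 -m creep '[[[3,0,1.7,0,0,0,-0.8],[2,0,1,0,0,0,-0.8],[0,0,0,0,0,0,-0.8]]]' 
python3 - <<'E'
from h import *
st()
E
```

```text
clock: 14.48
tool_pos: [0.4826, 0.4042, 0.0206]
tool_rot: [-0.187, 0.846, 0.108, 0.487]
wrist_force: [0.2, -0.4, -1.1]
grip_width: 0.0199
clock: 14.85
tool_pos: [0.4833, 0.4054, 0.0166]
tool_rot: [-0.186, 0.846, 0.109, 0.488]
wrist_force: [-0.7, 0.2, -1.0]
grip_width: 0.0203
t 14.85 tcp [483.3 405.4  16.6] q [ 0.54  0.76  1.06  0.06  1.84 -1.46] F [-0.7  0.2 -1. ] w 20.3
 toolx [-0.455 -0.208 -0.866] tooly [-0.421  0.907  0.003]
```

```bash
python3 -m creep '[[[2,0,1.1,0,0,0,-0.8],[2,0,1.1,0,0,0,-0.8],[0,0,0,0,0,0,-0.8]]]' 
python3 -m creep '[[[1,0,0.6,0,0,0,-0.8],[0,0,0,0,0,0,-0.8]]]' 
python3 -m creep '[[[1,0,0.6,0,0,0,-0.8],[0,0,0,0,0,0,-0.8]]]' 

```

```text
clock: 15.22
tool_pos: [0.4829, 0.4052, 0.0113]
tool_rot: [-0.186, 0.846, 0.109, 0.487]
wrist_force: [-0.1, -0.1, 0.1]
grip_width: 0.0205
clock: 15.48
tool_pos: [0.483, 0.4052, 0.0103]
tool_rot: [-0.186, 0.846, 0.109, 0.487]
wrist_force: [-0.2, 0.4, -0.1]
grip_width: 0.0203
clock: 15.72
tool_pos: [0.4831, 0.4053, 0.0094]
tool_rot: [-0.186, 0.846, 0.109, 0.488]
wrist_force: [-0.3, 0.6, 2.1]
grip_width: 0.0204
```

```bash
python3 -m creep '[[[0,0,0,0,0,0,-0.3],[0,0,0,0,0,0,0.1],[0,0,0,0,0,0,0.4],[0,0,0,0,0,0,0.4]]]' 
python3 -m creep '[[[-4,0,-1,0,1,0,0.4],[0,0,0,0,1,0,0.4],[0,0,0,0,1,0,0.4],[0,0,0,0,1,0,0.4],[0,0,0,0,0,0,0.4]]]' 
python3 - <<'E'
from h import *
plan([483,405,12],tgt(205,40,115))
p,d=cams.camera('wrist');cv2.imwrite('pics/w5.png',p[:,:,::-1])
E
```

```text
clock: 16.23
tool_pos: [0.483, 0.4052, 0.0092]
tool_rot: [-0.186, 0.846, 0.109, 0.487]
wrist_force: [0.6, 0.7, 0.1]
grip_width: 0.0598
clock: 16.85
tool_pos: [0.484, 0.4054, 0.0109]
tool_rot: [-0.202, 0.918, 0.074, 0.332]
wrist_force: [-0.9, 0.8, -0.2]
grip_width: 0.0596
t 16.85 tcp [484.  405.4  10.9] q [ 0.53  1.04  0.73  0.1   2.24 -1.45] F [-0.9  0.8 -0.2] w 59.6
 toolx [-0.698 -0.322 -0.64 ] tooly [-0.42   0.907  0.002]
 world d [-1.  -0.4  1.1] tool shift now [ 0.1  0.1 -1.5]
 turn units [ 0.   -0.05 -0.04]  shift after turn [ 0.1  0.1 -1.5]
```

View pics/w5.png

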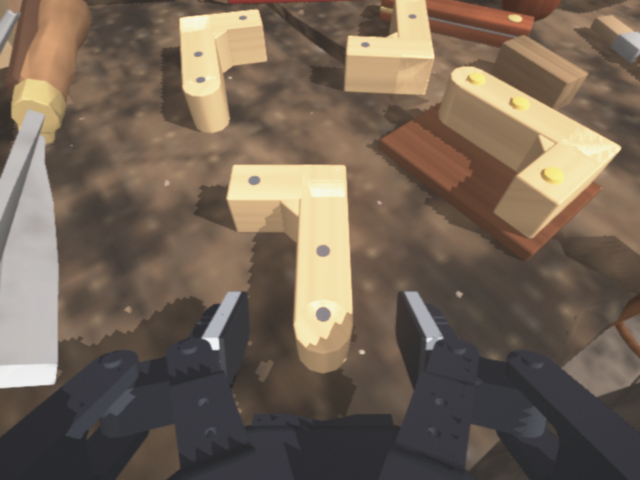

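```bash
python3 -m creep '[[[5,0,4,0,0,0,0.4],[0,0,0,0,0,0,-0.2],[0,0,0,0,0,0,-0.6],[0,0,0,0,0,0,-0.8],[0,0,0,0,0,0,-0.8]]]' 50
python3 -m creep '[[[0,0,0,0,0,0,-0.8]]]'
python3 -m creep '[[[-10,0,-11,0,0,0,-0.8],[-24,0,-29,0,0,0,-0.8],[-24,0,-29,0,0,0,-0.8],[-24,0,-29,0,0,0,-0.8]]]' 
python3 - <<'E'
from h import *
plan([478,403,135],tgt(25,50,115))
p,d=cams.camera('wrist');cv2.imwrite('pics/w6.png',p[:,:,::-1])
E
```

```text
clock: 17.52
tool_pos: [0.4831, 0.4053, 0.0077]
tool_rot: [-0.202, 0.918, 0.075, 0.333]
wrist_force: [0.8, 1.1, 7.2]
grip_width: 0.0223
clock: 17.65
tool_pos: [0.4831, 0.4053, 0.0077]
tool_rot: [-0.202, 0.918, 0.075, 0.333]
wrist_force: [0.8, 1.9, 6.6]
grip_width: 0.0226
clock: 18.15
tool_pos: [0.483, 0.4048, 0.1368]
tool_rot: [-0.202, 0.918, 0.075, 0.333]
wrist_force: [1.1, -0.3, -1.6]
grip_width: 0.0228
t 18.15 tcp [483.  404.8 136.8] q [ 0.53  0.95  0.64  0.12  2.42 -1.42] F [ 1.1 -0.3 -1.6] w 22.8
 toolx [-0.696 -0.321 -0.642] tooly [-0.421  0.907  0.003]
 world d [-5.  -1.8 -1.8] tool shift now [ 5.2  0.5 -2.1]
 turn units [ -0.03 -18.01  -0.04]  shift after turn [-2.1  0.5 -5.2]
```

View pics/w6.png

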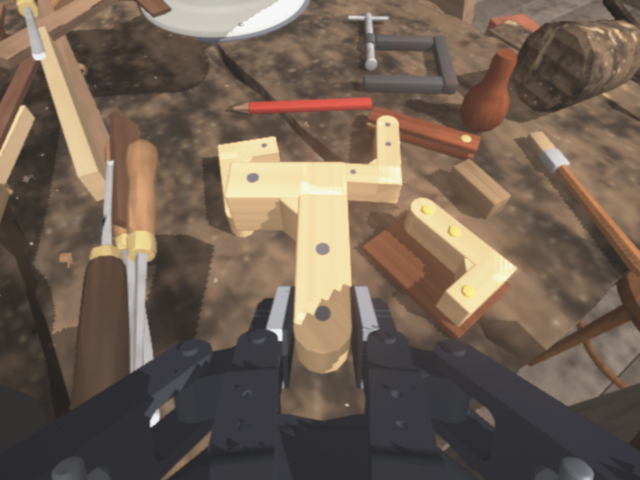

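```bash
python3 -m creep '[[[0,0,0,0,-1,0,-0.8],[0,0,0,0,-1,0,-0.8],[0,0,0,0,-1,0,-0.8],[0,0,0,0,-1,0,-0.8],[0,0,0,0,-1,0,-0.8]]]' >/dev/null
python3 -m creep '[[[0,0,0,0,-1,0,-0.8],[0,0,0,0,-1,0,-0.8],[0,0,0,0,-1,0,-0.8],[0,0,0,0,-1,0,-0.8],[0,0,0,0,-1,0,-0.8]]]' >/dev/null
python3 -m creep '[[[0,0,0,0,-1,0,-0.8],[0,0,0,0,-1,0,-0.8],[0,0,0,0,-1,0,-0.8],[0,0,0,0,-1,0,-0.8],[0,0,0,0,-1,0,-0.8]]]' >/dev/null
python3 -m creep '[[[0,0,0,0,-1,0,-0.8],[0,0,0,0,-1,0,-0.8],[0,0,0,0,-1,0,-0.8],[0,0,0,0,0,0,-0.8]]]'
python3 - <<'E'
from h import *
plan([468,398,61],tgt(25,50,115))
p,d=cams.camera('scene');cv2.imwrite('pics/s6.png',cv2.resize(p[100:400,150:550,::-1],None,fx=2,fy=2))
E
```

```text
clock: 20.58
tool_pos: [0.482, 0.4043, 0.1344]
tool_rot: [-0.09, 0.414, 0.196, 0.884]
wrist_force: [-0.7, -0.3, -0.7]
grip_width: 0.022
t 20.57 tcp [482.  404.3 134.4] q [ 0.65 -0.07  1.99 -0.26  0.55 -1.18] F [-0.7 -0.3 -0.7] w 22.0
 toolx [ 0.581  0.271 -0.768] tooly [-0.421  0.907  0.002]
 world d [-14.   -6.3 -73.4] tool shift now [ 46.5  -0.  -58.8]
 turn units [-0.04 -0.03 -0.01]  shift after turn [ 46.3   0.2 -58.9]
```

View pics/s6.png

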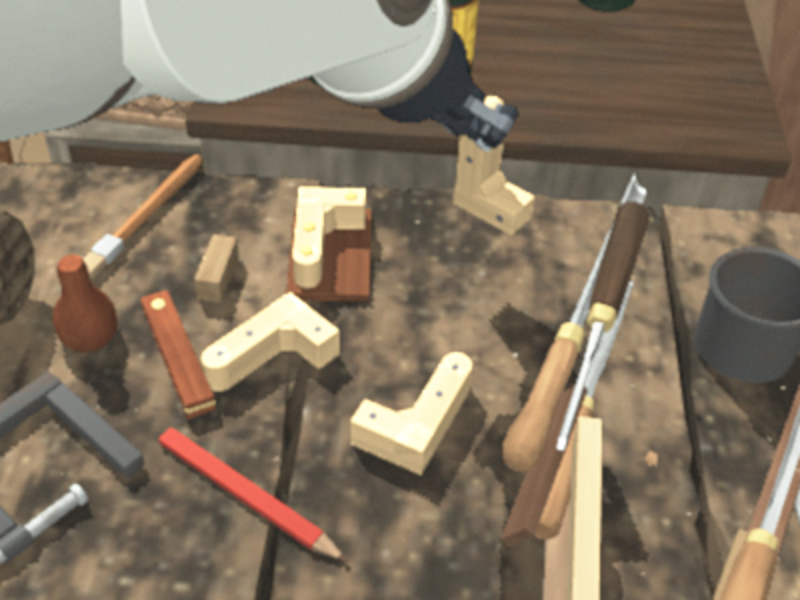

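```bash
python3 -m creep '[[[8.5,0,-15,0,0,0,-0.8],[8.5,0,-15,0,0,0,-0.8],[8.5,0,-15,0,0,0,-0.8],[8.5,0,-14,0,0,0,-0.8],[0,0,0,0,0,0,-0.8]]]'
python3 - <<'E'
from h import *
s,r=st()
print(r.as_matrix()[:,2], 'down in tool',r.inv().apply([0,0,-1]).round(3))
print(np.degrees(np.arcsin(-r.as_matrix()[2,0])),np.degrees(np.arcsin(r.as_matrix()[2,1])))
E
```

```text
clock: 21.25
tool_pos: [0.4608, 0.3945, 0.0686]
tool_rot: [-0.091, 0.415, 0.195, 0.884]
wrist_force: [0.7, 1.3, -1.0]
grip_width: 0.0219
t 21.25 tcp [460.8 394.5  68.6] q [ 0.66 -0.03  2.1  -0.37  0.41 -1.05] F [ 0.7  1.3 -1. ] w 21.9
 toolx [ 0.579  0.27  -0.769] tooly [-0.421  0.907  0.002]
[0.69814263 0.32229297 0.63931534] down in tool [ 0.769 -0.002 -0.639]
50.25897268359727 0.11680491291305926
```

```bash
python3 -m creep '[[[2.3,0,-1.9,0,0,0,-0.8],[2.3,0,-1.9,0,0,0,-0.8],[0,0,0,0,0,0,-0.8]]]'
python3 -m creep '[[[1.5,0,-1.3,0,0,0,-0.8],[0,0,0,0,0,0,-0.8]]]'
python3 -m creep '[[[0.8,0,-0.65,0,0,0,-0.8],[0,0,0,0,0,0,-0.8]]]'
python3 - <<'E'
from h import *
st()
p,d=cams.camera('scene');cv2.imwrite('pics/s7.png',cv2.resize(p[120:300,300:540,::-1],None,fx=3,fy=3))
E
```

```text
clock: 21.62
tool_pos: [0.4619, 0.3952, 0.0647]
tool_rot: [-0.09, 0.414, 0.196, 0.885]
wrist_force: [0.2, -0.6, -0.5]
grip_width: 0.0227
clock: 21.88
tool_pos: [0.4617, 0.3951, 0.0627]
tool_rot: [-0.09, 0.414, 0.196, 0.885]
wrist_force: [-1.4, 0.1, -0.8]
grip_width: 0.0226
clock: 22.12
tool_pos: [0.4617, 0.3952, 0.0617]
tool_rot: [-0.09, 0.414, 0.196, 0.885]
wrist_force: [-0.8, -0.5, -0.7]
grip_width: 0.0224
t 22.12 tcp [461.7 395.2  61.7] q [ 0.66 -0.01  2.11 -0.39  0.39 -1.03] F [-0.8 -0.5 -0.7] w 22.4
 toolx [ 0.581  0.272 -0.767] tooly [-0.421  0.907  0.003]
```

View pics/s7.png

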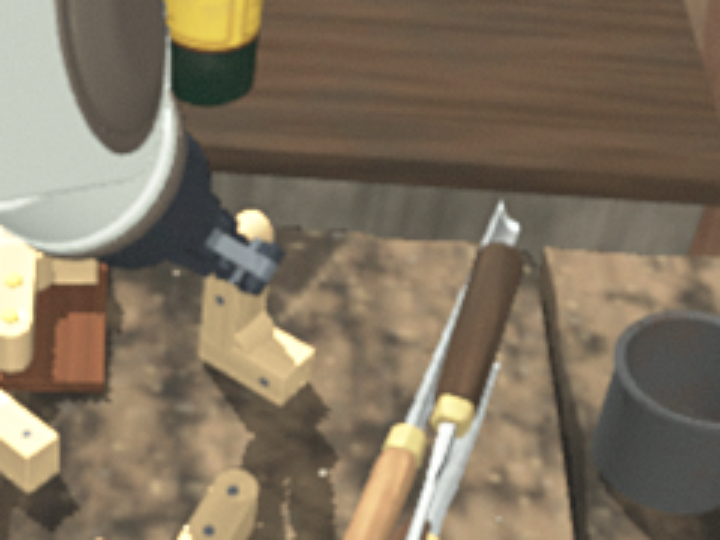

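```bash
python3 -m creep '[[[1.2,0,-1,0,0,0,-0.8],[0,0,0,0,0,0,-0.8]]]' | grep -E "force|pos"
python3 -m creep '[[[0.8,0,-0.65,0,0,0,-0.8],[0,0,0,0,0,0,-0.8]]]'| grep -E "force|pos"
python3 -m creep '[[[0.8,0,-0.65,0,0,0,-0.8],[0,0,0,0,0,0,-0.8]]]'| grep -E "force|pos"

```

```text
tool_pos: [0.4617, 0.3952, 0.06]
wrist_force: [-0.7, -0.7, 0.3]
tool_pos: [0.4622, 0.3956, 0.0599]
wrist_force: [-2.9, -0.5, 6.1]
tool_pos: [0.4627, 0.3961, 0.0601]
wrist_force: [-5.6, -3.3, 15.1]
```

```bash
python3 -m creep '[[[-0.9,0,0.7,0,0,0,-0.8],[0,0,0,0,0,0,-0.8]]]'| grep -E "force|pos"
python3 - <<'E'
from h import *
st()
p,d=cams.camera('wrist');cv2.imwrite('pics/w8.png',p[:,:,::-1])
f=cams.camera('scene');P=cams.camera_params('scene');d=f[1]
cv2.imwrite('pics/s8.png',cv2.resize(f[0][120:300,300:540,::-1],None,fx=3,fy=3))
E
```

```text
tool_pos: [0.462, 0.3955, 0.0598]
wrist_force: [-0.6, 1.0, 5.0]
t 23.18 tcp [462.  395.5  59.8] q [ 0.66 -0.01  2.11 -0.39  0.38 -1.02] F [-0.6  1.   5. ] w 22.2
 toolx [ 0.582  0.273 -0.766] tooly [-0.421  0.907  0.003]
```

View pics/w8.png

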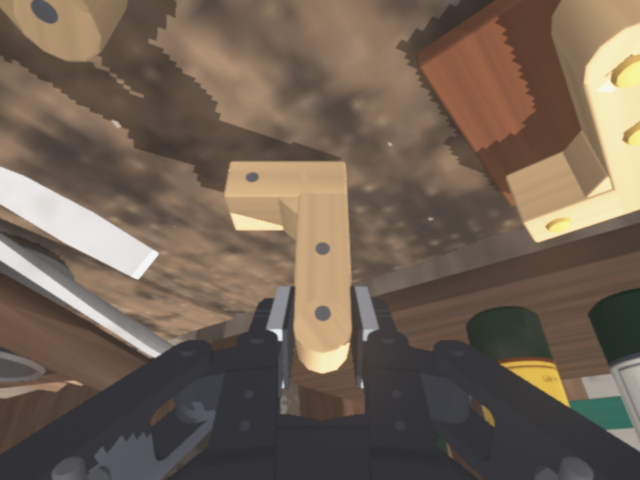

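View pics/s8.png

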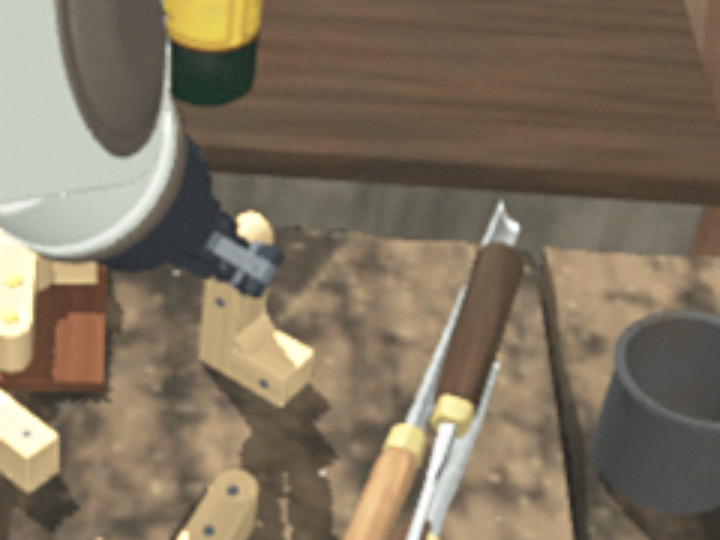

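```bash
python3 -m creep '[[[0,0,0,0,0,0,-0.4],[0,0,0,0,0,0,-0.2],[0,0,0,0,0,0,0.1],[0,0,0,0,0,0,0.4],[0,0,0,0,0,0,0.4]]]'
python3 -m creep '[[[-10,0,0,0,0,0,0.4],[-30,0,0,0,0,0,0.4],[-30,0,0,0,0,0,0.4],[-30,0,0,0,0,0,0.4]]]'
python3 - <<'E'
from h import *
plan([550,437,240],tgt(205,45,115))
f=cams.camera('scene')
cv2.imwrite('pics/s9.png',cv2.resize(f[0][120:300,300:540,::-1],None,fx=3,fy=3))
f=cams.camera('top');np.savez('pics/t9.npz',p=f[0],d=f[1])
cv2.imwrite('pics/t9.png',cv2.resize(f[0][130:330,200:420,::-1],None,fx=3,fy=3))
E
```

```text
clock: 23.9
tool_pos: [0.4617, 0.3952, 0.0592]
tool_rot: [-0.09, 0.414, 0.196, 0.885]
wrist_force: [0.8, -1.5, 0.1]
grip_width: 0.0598
clock: 24.4
tool_pos: [0.4027, 0.3676, 0.1371]
tool_rot: [-0.09, 0.414, 0.196, 0.885]
wrist_force: [-0.3, 0.6, -0.4]
grip_width: 0.0597
t 24.40 tcp [402.7 367.6 137.1] q [ 0.71 -0.26  2.14 -0.31  0.6  -1.1 ] F [-0.3  0.6 -0.4] w 59.7
 toolx [ 0.581  0.272 -0.767] tooly [-0.421  0.907  0.003]
 world d [147.3  69.4 102.9] tool shift now [ 25.6   1.3 191. ]
 turn units [-0.02 16.99 -0.04]  shift after turn [-187.9    0.6   42.4]
```

View pics/s9.png

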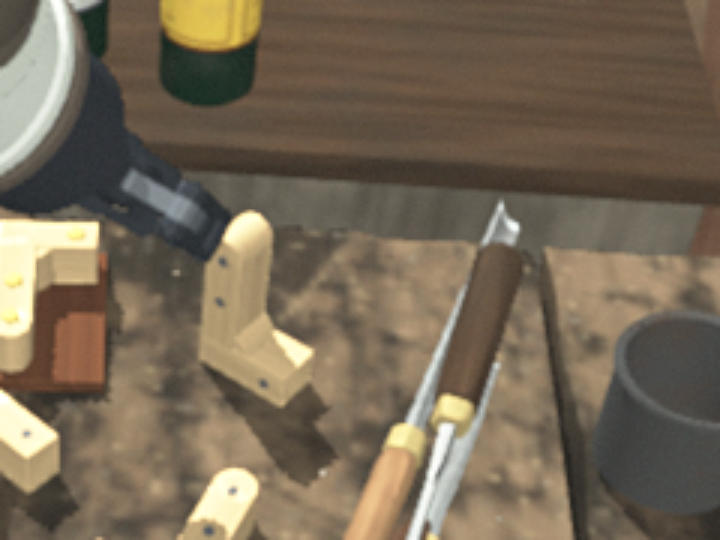

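View pics/t9.png

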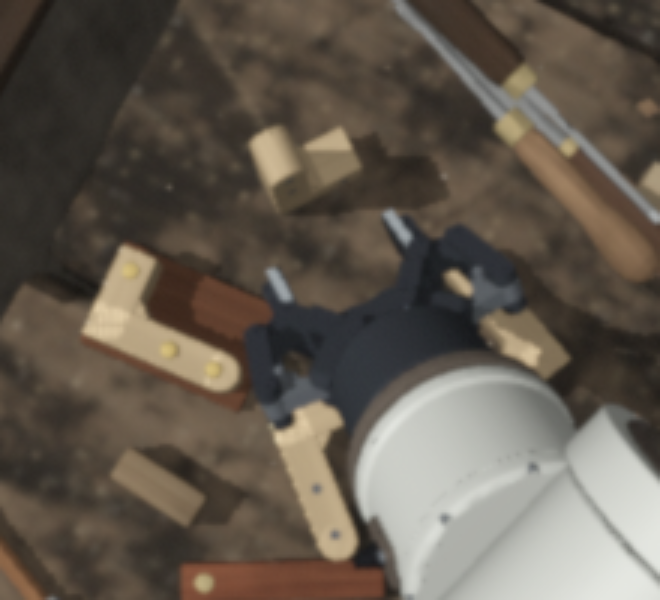

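```bash
cat >> k.py <<'E'
from scipy.spatial.transform import Rotation as R
D+= [([482,404.3,134.4],[.581,.271,-.768],[.65,-.07,1.99]),([462,395.5,59.8],[.582,.273,-.766],[.66,-.01,2.11]),([402.7,367.6,137.1],[.581,.272,-.767],[.71,-.26,2.14]),([483,404.8,136.8],[-.696,-.321,-.642],[.53,.95,.64]),([484,405.4,10.9],[-.698,-.322,-.64],[.53,1.04,.73])]
S=least_squares(res,p);p=S.x
def wr(q,a,jaw):
    a=np.array(a);f=q[1]+q[2]; j=np.radians(jaw);y=np.array([np.cos(j),np.sin(j),0]);y-=a*(a@y);y/=np.linalg.norm(y)
    T=R.from_matrix(np.stack([a,y,np.cross(a,y)],1)); C=R.from_matrix([[0,0,1],[0,1,0],[-1,0,0]]) # tool axes in flange: x=flange z
    Cm=np.array([[0,0,-1],[0,1,0],[1,0,0.]]) # columns: tool x,y,z in flange frame
    F=T.as_matrix()@Cm.T
    M=R.from_euler('ZY',[q[0],f]).as_matrix().T@F
    return R.from_matrix(M).as_euler('ZYZ').round(2)
E
python3 - <<'E'
from k import *
print(p.round(1),np.abs(S.fun).max())
print(wr([.66,-.01,2.11],[.582,.273,-.766],115),'want -.39 .38 -1.02')
print(wr([.53,.95,.64],[-.696,-.321,-.642],115),'want .12 2.42 -1.42')
g=np.array([464,396,72])
for dep in (30,35,40,45):
    a=np.array(ta(205,dep)); q=ik(g+19*a,a)[0]; print('re',dep,q,wr(q,a,115))
    for e in (25,64.4):
        a=np.array(ta(e,90-dep)); 
        for gg in ([455,390,24],[455,390,100],[500,400,24]):
            q=ik(np.array(gg)+19*a,a)[0]; print('  lay',e,90-dep,gg,q,wr(q,a,e+90))
E
```

```text
[467.9 482.5  79.9  75.9   4.1 325.4] 12.551993539281852
[-0.39  0.38  0.54] want -.39 .38 -1.02
[0.11 2.42 0.15] want .12 2.42 -1.42
re 30 [0.54 0.99 0.81] [0.13 2.38 0.15]
  lay 25 60 [455, 390, 24] [0.63 0.07 2.06] [-0.2   0.5   0.34]
  lay 25 60 [455, 390, 100] [ 0.63 -0.01  1.97] [-0.16  0.67  0.29]
  lay 25 60 [500, 400, 24] [0.59 0.15 1.97] [-0.16  0.51  0.27]
  lay 64.4 60 [455, 390, 24] [0.41 0.09 2.04] [ 0.55  0.68 -1.09]
  lay 64.4 60 [455, 390, 100] [0.41 0.01 1.95] [ 0.46  0.83 -0.97]
  lay 64.4 60 [500, 400, 24] [0.39 0.18 1.94] [ 0.55  0.69 -1.1 ]
re 35 [0.54 0.94 0.86] [0.11 2.3  0.14]
  lay 25 55 [455, 390, 24] [0.64 0.05 2.12] [-0.31  0.39  0.46]
  lay 25 55 [455, 390, 100] [ 0.64 -0.04  2.03] [-0.22  0.56  0.35]
  lay 25 55 [500, 400, 24] [0.6  0.13 2.03] [-0.25  0.39  0.37]
  lay 64.4 55 [455, 390, 24] [0.38 0.07 2.09] [ 0.72  0.63 -1.26]
  lay 64.4 55 [455, 390, 100] [ 0.38 -0.01  2.01] [ 0.6   0.76 -1.11]
  lay 64.4 55 [500, 400, 24] [0.36 0.16 1.99] [ 0.71  0.65 -1.27]
re 40 [0.54 0.88 0.92] [0.1  2.21 0.13]
  lay 25 50 [455, 390, 24] [0.65 0.03 2.18] [-0.52  0.28  0.66]
  lay 25 50 [455, 390, 100] [ 0.65 -0.07  2.09] [-0.32  0.45  0.45]
  lay 25 50 [500, 400, 24] [0.61 0.11 2.09] [-0.42  0.27  0.54]
  lay 64.4 50 [455, 390, 24] [0.34 0.06 2.15] [ 0.92  0.61 -1.48]
  lay 64.4 50 [455, 390, 100] [ 0.34 -0.04  2.06] [ 0.74  0.73 -1.25]
  lay 64.4 50 [500, 400, 24] [0.33 0.15 2.05] [ 0.91  0.62 -1.47]
re 45 [0.54 0.82 0.98] [0.09 2.12 0.12]
  lay 25 45 [455, 390, 24] [0.66 0.02 2.24] [-0.97  0.19  1.12]
  lay 25 45 [455, 390, 100] [ 0.66 -0.09  2.15] [-0.48  0.35  0.62]
  lay 25 45 [500, 400, 24] [0.62 0.1  2.15] [-0.85  0.17  0.97]
  lay 64.4 45 [455, 390, 24] [0.31 0.06 2.2 ] [ 1.14  0.6  -1.7 ]
  lay 64.4 45 [455, 390, 100] [ 0.31 -0.05  2.12] [ 0.92  0.7  -1.43]
  lay 64.4 45 [500, 400, 24] [0.3  0.15 2.1 ] [ 1.12  0.61 -1.69]
```

```bash
python3 -m creep '[[[-40,0,0,0,0,0,0.4],[-20,0,40,0,1,0,0.4],[0,0,50,0,1,0,0.4],[0,0,50,0,1,0,0.4],[0,0,40,0,1,0,0.4]]]'
python3 -m creep '[[[0,0,0,0,1,0,0.4],[0,0,0,0,1,0,0.4],[0,0,0,0,1,0,0.4],[0,0,0,0,1,0,0.4],[0,0,0,0,1,0,0.4]]]'
python3 - <<'E'
from h import *
plan([512.7,418.9,190],tgt(205,40,115))
P=cams.camera_params('top')
f=np.load('pics/t9.npz')
X=np.load('pics/X.npy')
for u,v in [(150,130),(170,145),(110,80),(130,195),(120,20)]: print(u,v,X[v,u].round(3))
E
```

```text
clock: 25.12
tool_pos: [0.5078, 0.4156, 0.2788]
tool_rot: [-0.123, 0.562, 0.177, 0.799]
wrist_force: [0.1, 0.8, 0.4]
grip_width: 0.0598
clock: 25.75
tool_pos: [0.5065, 0.4151, 0.2773]
tool_rot: [-0.158, 0.722, 0.146, 0.658]
wrist_force: [0.1, -0.6, 0.8]
grip_width: 0.0595
t 25.75 tcp [506.5 415.1 277.3] q [ 0.56  0.38  1.02  0.01  1.84 -1.44] F [ 0.1 -0.6  0.8] w 59.5
 toolx [-0.084 -0.036 -0.996] tooly [-0.42   0.907  0.003]
 world d [  6.2   3.8 -87.3] tool shift now [86.3  0.6 15.2]
 turn units [-0.01  8.95 -0.04]  shift after turn [50.6  0.8 71.5]
150 130 [0.54  0.625 0.143]
170 145 [0.542 0.619 0.054]
110 80 [0.563 0.63  0.286]
130 195 [0.456 0.705 0.024]
120 20 [0.807 0.727 0.027]
```

```bash
for i in 1; do
python3 -m creep '[[[0,0,0,1,0,0,0.4],[0,0,0,1,0,0,0.4],[0,0,0,1,0,0,0.4],[0,0,0,1,0,0,0.4],[0,0,0,1,0,0,0.4]]]' >/dev/null
python3 -m creep '[[[0,0,0,1,0,0,0.4],[0,0,0,1,0,0,0.4],[0,0,0,1,0,0,0.4],[0,0,0,1,0,0,0.4],[0,0,0,1,0,0,0.4]]]' >/dev/null
python3 -m creep '[[[0,0,0,1,0,0,0.4],[0,0,0,1,0,0,0.4],[0,0,0,1,0,0,0.4],[0,0,0,1,0,0,0.4],[0,0,0,1,0,0,0.4]]]' >/dev/null
python3 -m creep '[[[0,0,0,1,0,0,0.4],[0,0,0,1,0,0,0.4],[0,0,0,1,0,0,0.4],[0,0,0,1,0,0,0.4],[0,0,0,1,0,0,0.4]]]' >/dev/null
python3 -m creep '[[[0,0,0,1,0,0,0.4],[0,0,0,1,0,0,0.4],[0,0,0,1,0,0,0.4],[0,0,0,1,0,0,0.4],[0,0,0,1,0,0,0.4]]]' >/dev/null
python3 -m creep '[[[0,0,0,1,0,0,0.4],[0,0,0,1,0,0,0.4],[0,0,0,1,0,0,0.4],[0,0,0,1,0,0,0.4],[0,0,0,1,0,0,0.4]]]' >/dev/null
python3 -m creep '[[[0,0,0,1,0,0,0.4],[0,0,0,1,0,0,0.4],[0,0,0,1,0,0,0.4],[0,0,0,1,0,0,0.4],[0,0,0,1,0,0,0.4]]]' >/dev/null
python3 -m creep '[[[0,0,0,1,0,0,0.4]]]' ; done
python3 - <<'E'
from h import *
plan([512.7,418.9,190],tgt(205,40,-65))
E
```

```text
clock: 30.25
tool_pos: [0.5064, 0.4151, 0.2771]
tool_rot: [-0.659, -0.145, 0.721, -0.157]
wrist_force: [0.1, -0.2, 0.3]
grip_width: 0.0593
t 30.25 tcp [506.4 415.1 277.1] q [0.56 0.38 1.02 0.01 1.83 1.7 ] F [ 0.1 -0.2  0.3] w 59.3
 toolx [-0.082 -0.035 -0.996] tooly [ 0.418 -0.909 -0.002]
 world d [  6.3   3.8 -87.1] tool shift now [ 86.1  -0.6 -15. ]
 turn units [-0.04 -8.98  0.05]  shift after turn [ 50.4  -0.8 -71.4]
```

```bash
python3 -m creep '[[[15,0,0,0,-1,0,0.4],[15,0,0,0,-1,0,0.4],[15,0,0,0,-1,0,0.4],[15,0,0,0,-1,0,0.4],[0,0,0,0,-1,0,0.4]]]' >/dev/null
python3 -m creep '[[[0,0,0,0,-1,0,0.4],[0,0,0,0,-1,0,0.4],[0,0,0,0,-1,0,0.4],[0,0,0,0,-1,0,0.4],[0,0,0,0,0,0,0.4]]]'
python3 - <<'E'
from h import *
plan([512.7,418.9,117.7],tgt(205,40,-65))
p,d=cams.camera('wrist');cv2.imwrite('pics/w10.png',p[:,:,::-1])
E
```

```text
clock: 31.5
tool_pos: [0.4949, 0.4098, 0.2162]
tool_rot: [-0.331, -0.074, 0.919, -0.202]
wrist_force: [-0.3, 0.8, -0.7]
grip_width: 0.0598
t 31.50 tcp [494.9 409.8 216.2] q [0.53 0.97 0.44 0.15 2.6  1.76] F [-0.3  0.8 -0.7] w 59.8
 toolx [-0.699 -0.322 -0.639] tooly [ 0.42  -0.907 -0.002]
 world d [ 17.8   9.1 -98.5] tool shift now [ 47.5  -0.5 -88.6]
 turn units [0.   0.06 0.04]  shift after turn [ 48.   -0.7 -88.3]
```

View pics/w10.png

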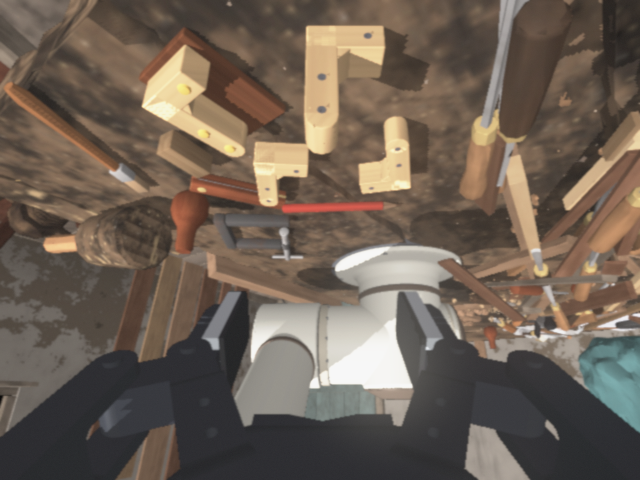

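```bash
python3 -m creep '[[[8,0,-22,0,0,0,0.4],[12,0,-22,0,0,0,0.4],[14,0,-22,0,0,0,0.4],[14,0,-22,0,0,0,0.4],[0,0,0,0,0,0,0.4]]]'
python3 - <<'E'
from h import *
plan([450.2,389.7,59.8],tgt(205,40,-65))
p,d=cams.camera('wrist');cv2.imwrite('pics/w11.png',p[:,:,::-1])
E
```

```text
clock: 32.17
tool_pos: [0.5115, 0.418, 0.1186]
tool_rot: [-0.331, -0.074, 0.919, -0.202]
wrist_force: [-0.6, 1.0, 0.2]
grip_width: 0.0596
t 32.17 tcp [511.5 418.  118.6] q [0.53 1.06 0.48 0.12 2.48 1.73] F [-0.6  1.   0.2] w 59.6
 toolx [-0.699 -0.322 -0.639] tooly [ 0.42  -0.907 -0.002]
 world d [-61.3 -28.3 -58.8] tool shift now [89.5 -0.  -2.1]
 turn units [0.   0.06 0.04]  shift after turn [89.6 -0.3 -1.6]
```

View pics/w11.png

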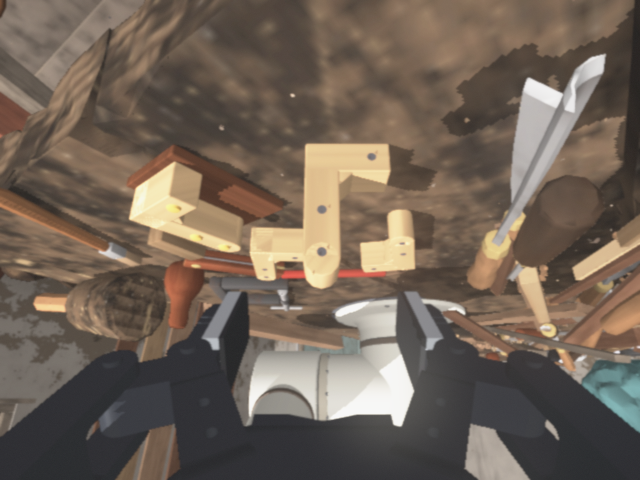

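```bash
python3 -m creep '[[[25,0,-0.5,0,0,0,0.4],[25,0,-0.5,0,0,0,0.4],[20,0,-0.5,0,0,0,0.4],[15,0,-0.5,0,0,0,0.4],[4.5,0,0,0,0,0,0.4]]]'
python3 - <<'E'
from h import *
plan([450.2,389.7,59.8],tgt(205,40,-65))
p,d=cams.camera('wrist');cv2.imwrite('pics/w12.png',p[:,:,::-1])
E
```

```text
clock: 32.85
tool_pos: [0.4506, 0.3901, 0.0634]
tool_rot: [-0.334, -0.075, 0.918, -0.202]
wrist_force: [0.3, -0.0, 0.4]
grip_width: 0.0599
t 32.85 tcp [450.6 390.1  63.4] q [0.54 0.91 0.87 0.1  2.24 1.7 ] F [ 0.3 -0.   0.4] w 59.9
 toolx [-0.696 -0.321 -0.643] tooly [ 0.421 -0.907 -0.003]
 world d [-0.4 -0.4 -3.6] tool shift now [ 2.7  0.2 -2.4]
 turn units [0.01 0.   0.04]  shift after turn [ 2.7  0.2 -2.4]
```

View pics/w12.png

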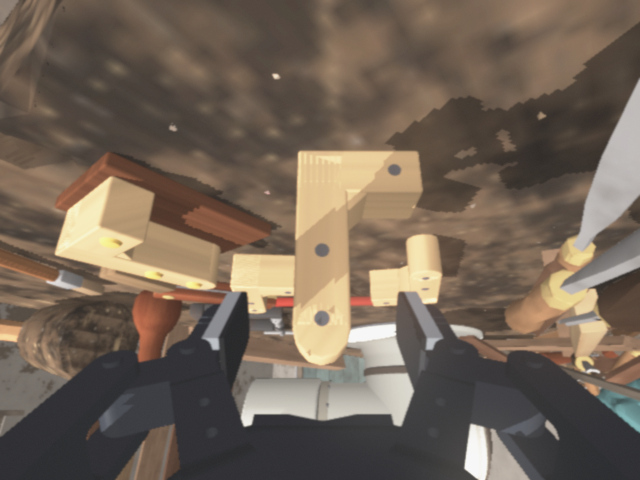

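```bash
python3 -m creep '[[[2.5,0,-2.5,0,0,0,0.1],[0,0,0,0,0,0,-0.2],[0,0,0,0,0,0,-0.4],[0,0,0,0,0,0,-0.8],[0,0,0,0,0,0,-0.8]]]' 50
python3 -m creep '[[[-6,0,8,0,0,0,-0.8],[-22,0,26,0,0,0,-0.8],[-22,0,26,0,0,0,-0.8]]]'
python3 - <<'E'
from h import *
plan([465,395,130],tgt(25,50,-65))
p,d=cams.camera('wrist');cv2.imwrite('pics/w13.png',p[:,:,::-1])
E
```

```text
clock: 33.52
tool_pos: [0.4505, 0.3901, 0.0592]
tool_rot: [-0.333, -0.075, 0.918, -0.202]
wrist_force: [0.7, 1.1, 2.1]
grip_width: 0.0217
clock: 33.9
tool_pos: [0.4504, 0.3896, 0.1385]
tool_rot: [-0.333, -0.075, 0.918, -0.202]
wrist_force: [1.4, -0.5, -0.4]
grip_width: 0.022
t 33.90 tcp [450.4 389.6 138.5] q [0.54 0.85 0.81 0.11 2.35 1.71] F [ 1.4 -0.5 -0.4] w 22.0
 toolx [-0.697 -0.321 -0.642] tooly [ 0.421 -0.907 -0.003]
 world d [14.6  5.4 -8.5] tool shift now [ -6.5   1.2 -16.5]
 turn units [-0.03 18.02  0.04]  shift after turn [16.5  1.3 -6.5]
```

View pics/w13.png

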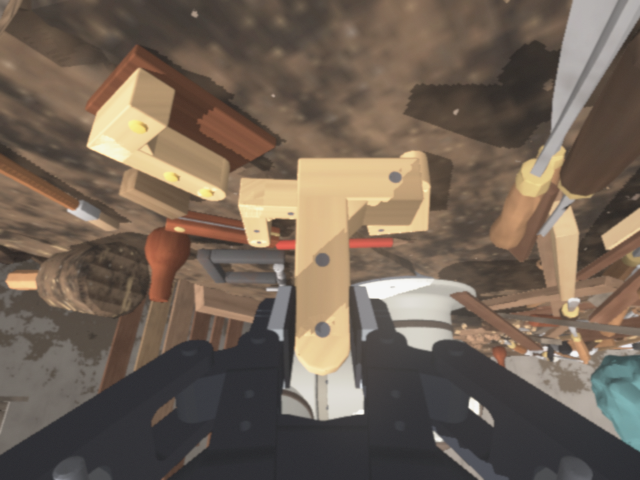

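```bash
python3 -m creep '[[[0,0,0,0,1,0,-0.8],[0,0,0,0,1,0,-0.8],[0,0,0,0,1,0,-0.8],[0,0,0,0,1,0,-0.8],[0,0,0,0,1,0,-0.8]]]' >/dev/null
python3 -m creep '[[[0,0,0,0,1,0,-0.8],[0,0,0,0,1,0,-0.8],[0,0,0,0,1,0,-0.8],[0,0,0,0,1,0,-0.8],[0,0,0,0,1,0,-0.8]]]' >/dev/null
python3 -m creep '[[[0,0,0,0,1,0,-0.8],[0,0,0,0,1,0,-0.8],[0,0,0,0,1,0,-0.8]]]'
python3 - <<'E'
from h import *
plan([465,395,130],tgt(64.4,75,-25.6))
plan([465,395,130],tgt(64.4,49.8,-25.6))
E
```

```text
clock: 35.58
tool_pos: [0.4503, 0.3895, 0.1378]
tool_rot: [0.775, 0.172, -0.594, 0.13]
wrist_force: [-0.1, 0.0, -0.9]
grip_width: 0.0215
t 35.58 tcp [450.3 389.5 137.8] q [ 0.61  0.06  1.71 -0.05  1.12  1.76] F [-0.1  0.  -0.9] w 21.5
 toolx [ 0.235  0.112 -0.965] tooly [ 0.421 -0.907 -0.003]
 world d [14.7  5.5 -7.8] tool shift now [ 11.6   1.3 -13.1]
 turn units [-7.64 -0.03 -2.02]  shift after turn [10.4 10.9 -8.9]
t 35.58 tcp [450.3 389.5 137.8] q [ 0.61  0.06  1.71 -0.05  1.12  1.76] F [-0.1  0.  -0.9] w 21.5
 toolx [ 0.235  0.112 -0.965] tooly [ 0.421 -0.907 -0.003]
 world d [14.7  5.5 -7.8] tool shift now [ 11.6   1.3 -13.1]
 turn units [-7.07  4.8  -3.67]  shift after turn [13.2 10.9 -3.6]
```

```bash
python3 -m creep '[[[2,1,-2,-0.884,0.6,-0.459,-0.8],[2,1,-2,-0.884,0.6,-0.459,-0.8],[2,1,-2,-0.884,0.6,-0.459,-0.8],[2,1,-2,-0.884,0.6,-0.459,-0.8],[0,0,0,-0.884,0.6,-0.459,-0.8]]]' >/dev/null
python3 -m creep '[[[0,0,0,-0.884,0.6,-0.459,-0.8],[0,0,0,-0.884,0.6,-0.459,-0.8],[0,0,0,-0.884,0.6,-0.459,-0.8],[0,0,0,0,0,0,-0.8]]]'
python3 - <<'E'
from h import *
plan([469,391,25],tgt(64.4,49.8,-25.6))
p,d=cams.camera('wrist');cv2.imwrite('pics/w14.png',p[:,:,::-1])
E
```

```text
clock: 36.7
tool_pos: [0.4612, 0.391, 0.1319]
tool_rot: [0.767, 0.483, -0.359, 0.224]
wrist_force: [0.0, 0.1, -1.2]
grip_width: 0.022
t 36.70 tcp [461.2 391.  131.9] q [ 0.29 -0.08  2.01  0.7   0.84  0.36] F [ 0.   0.1 -1.2] w 22.0
 toolx [ 0.277  0.58  -0.766] tooly [ 0.901 -0.434 -0.003]
 world d [   7.8    0.  -106.9] tool shift now [84.1  7.3 66.1]
 turn units [-0.04  0.04  0.01]  shift after turn [83.9  7.  66.4]
```

View pics/w14.png

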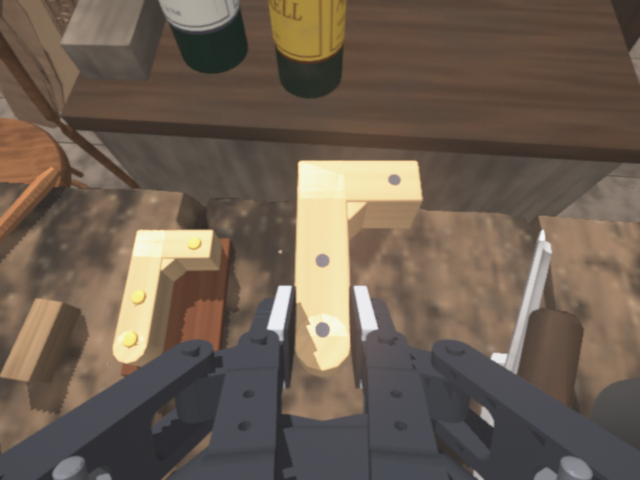

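```bash
python3 -m creep '[[[21,2,16.5,0,0,0,-0.8],[21,2,16.5,0,0,0,-0.8],[21,2,16.5,0,0,0,-0.8],[18,1,14,0,0,0,-0.8],[0,0,0,0,0,0,-0.8]]]'
python3 -m creep '[[[4,0,3.3,0,0,0,-0.8],[4,0,3.3,0,0,0,-0.8],[0,0,0,0,0,0,-0.8]]]'
python3 - <<'E'
from h import *
plan([469,391,10],tgt(64.4,49.8,-25.6))
E
```

```text
clock: 37.38
tool_pos: [0.4678, 0.3923, 0.0281]
tool_rot: [0.766, 0.483, -0.36, 0.224]
wrist_force: [0.6, -0.6, -1.0]
grip_width: 0.0219
clock: 37.75
tool_pos: [0.4687, 0.3922, 0.019]
tool_rot: [0.767, 0.483, -0.358, 0.224]
wrist_force: [-0.2, -0.3, -0.3]
grip_width: 0.0218
t 37.75 tcp [468.7 392.2  19. ] q [0.29 0.1  2.1  0.92 0.65 0.06] F [-0.2 -0.3 -0.3] w 21.8
 toolx [ 0.276  0.581 -0.766] tooly [ 0.902 -0.432 -0.002]
 world d [ 0.3 -1.2 -9. ] tool shift now [6.3 0.8 6.5]
 turn units [-0.02  0.03  0.02]  shift after turn [6.3 0.8 6.5]
```

```bash
python3 -m creep '[[[2.3,0,1.9,0,0,0,-0.8],[2.3,0,1.9,0,0,0,-0.8],[0,0,0,0,0,0,-0.8]]]' | grep -E "pos|force"
python3 -m creep '[[[1,0,0.8,0,0,0,-0.8],[0,0,0,0,0,0,-0.8]]]' | grep -E "pos|force"
python3 -m creep '[[[0.8,0,0.6,0,0,0,-0.8],[0,0,0,0,0,0,-0.8]]]' | grep -E "pos|force"
python3 -m creep '[[[0.8,0,0.6,0,0,0,-0.8],[0,0,0,0,0,0,-0.8]]]' | grep -E "pos|force"
```

```text
tool_pos: [0.4686, 0.3921, 0.0126]
wrist_force: [0.2, -0.6, -1.6]
tool_pos: [0.4687, 0.3922, 0.0116]
wrist_force: [-0.3, -0.1, -1.3]
tool_pos: [0.4688, 0.3923, 0.0107]
wrist_force: [0.2, -0.3, -0.4]
tool_pos: [0.469, 0.3926, 0.0105]
wrist_force: [-7.0, -5.5, 14.1]
```

```bash
python3 -m creep '[[[-0.6,0,-0.4,0,0,0,-0.8],[0,0,0,0,0,0,-0.8]]]' | grep -E "pos|force"
python3 - <<'E'
from h import *
st()
p,d=cams.camera('scene');cv2.imwrite('pics/s15.png',cv2.resize(p[120:300,260:500,::-1],None,fx=3,fy=3))
E
```

```text
tool_pos: [0.4688, 0.3923, 0.0105]
wrist_force: [-1.0, -0.9, 4.2]
t 39.12 tcp [468.8 392.3  10.5] q [0.29 0.12 2.1  0.94 0.63 0.03] F [-1.  -0.9  4.2] w 21.6
 toolx [ 0.276  0.581 -0.766] tooly [ 0.902 -0.432 -0.002]
```

View pics/s15.png

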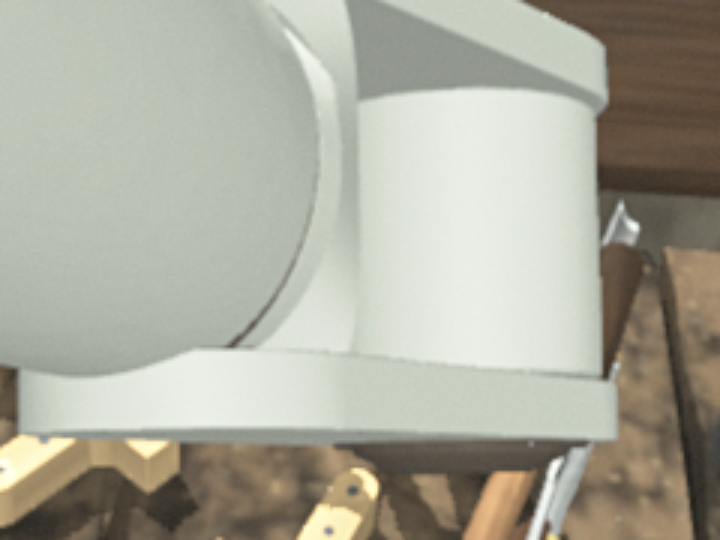

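```bash
python3 -m creep '[[[0,0,0,0,0,0,-0.42],[0,0,0,0,0,0,-0.3],[0,0,0,0,0,0,0],[0,0,0,0,0,0,0.3],[0,0,0,0,0,0,0.3]]]'
python3 -m creep '[[[-8,0,0,0,0,0,0.3],[-25,0,0,0,0,0,0.3],[-35,0,0,0,0,0,0.3],[-40,0,0,0,0,0,0.3],[-40,0,0,0,0,0,0.3]]]'
python3 - <<'E'
from h import *
st()
p,d=cams.camera('wrist');cv2.imwrite('pics/w16.png',p[:,:,::-1])
p,d=cams.camera('top');np.savez('pics/t16.npz',p=p,d=d);cv2.imwrite('pics/t16.png',cv2.resize(p[110:330,200:420,::-1],None,fx=2.7,fy=2.7))
E
```

```text
clock: 39.8
tool_pos: [0.4687, 0.3923, 0.0104]
tool_rot: [0.767, 0.483, -0.358, 0.224]
wrist_force: [-0.0, 0.1, 0.6]
grip_width: 0.0555
clock: 40.42
tool_pos: [0.4271, 0.3053, 0.1248]
tool_rot: [0.767, 0.483, -0.358, 0.224]
wrist_force: [1.4, -1.1, 0.6]
grip_width: 0.0556
t 40.42 tcp [427.1 305.3 124.8] q [ 0.08 -0.23  2.14  0.74  0.97  0.18] F [ 1.4 -1.1  0.6] w 55.6
 toolx [ 0.276  0.58  -0.766] tooly [ 0.902 -0.432 -0.002]
```

View pics/w16.png

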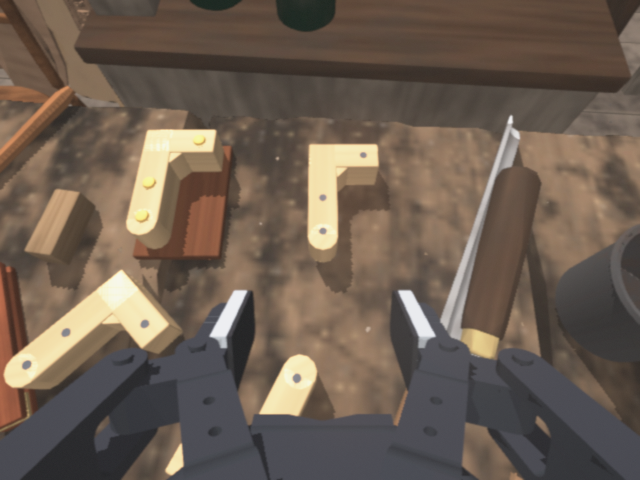

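View pics/t16.png

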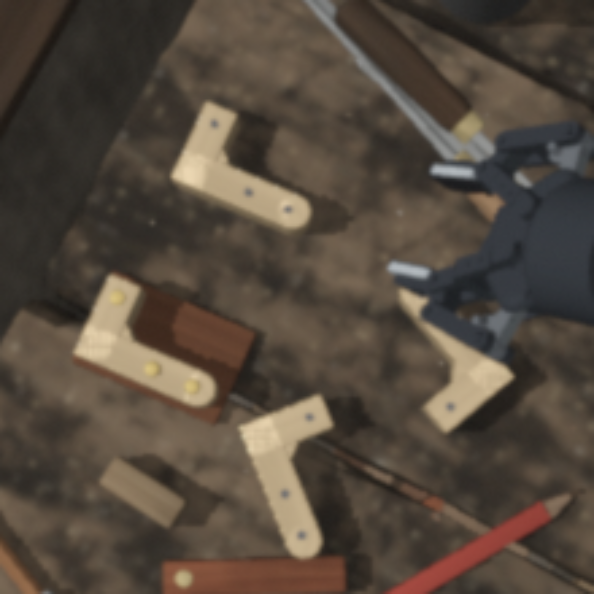

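```bash
python3 -m creep '[[[-50,0,-40,0,0,0,0.3],[-50,0,-40,0,0,0,0.3],[0,0,0,0,0,0,0.3]]]'
python3 - <<'E'
from h import *
P=cams.camera_params('top'); p,d=cams.camera('top')
cv2.imwrite('pics/t17.png',p[:,:,::-1])
v,u=np.mgrid[0:480,0:640]
X=(P['eye']+ray(P,u.ravel(),v.ravel())*d.ravel()[:,None]).reshape(480,640,3)
hsv=cv2.cvtColor(p,cv2.COLOR_RGB2HSV)
m=((hsv[...,2]>170)&(hsv[...,0]<30)&(hsv[...,1]>40)&(X[...,2]>0.015)&(X[...,2]<.06)).astype(np.uint8)
m[:130]=0;m[330:]=0;m[:,:200]=0;m[:,400:]=0
n,l,s,ce=cv2.connectedComponentsWithStats(m)
for i in range(1,n):
    if s[i,4]<150: continue
    z=X[l==i][:,2]
    cn=max(cv2.findContours((l==i).astype(np.uint8),cv2.RETR_EXTERNAL,cv2.CHAIN_APPROX_NONE)[0],key=len)[:,0]
    W=onz(P,cn[:,0]*1.,cn[:,1]*1.,.03 if np.median(z)<.035 else .039)
    (c,wh,a)=cv2.minAreaRect((W[:,:2]*1000).astype(np.float32)); print(s[i],'z',np.percentile(z,[10,50,90]).round(4),np.round(c,1),np.round(wh,1),round(a,1))
st()
E
```

```text
clock: 40.9
tool_pos: [0.4281, 0.3037, 0.2534]
tool_rot: [0.768, 0.483, -0.355, 0.226]
wrist_force: [-0.6, 0.1, -0.4]
grip_width: 0.0555
[264 148  50  46 784] z [0.0279 0.03   0.0321] [489.6 392.4] [97.2 59. ] 64.6
[228 212  51  48 851] z [0.0369 0.039  0.0411] [367.7 460.2] [98.  58.6] 65.0
[348 212  41  57 837] z [0.028  0.03   0.0319] [358.6 271.2] [97.9 58.9] 37.2
[289 257  33  59 849] z [0.0281 0.0299 0.0319] [272.2 361.3] [98.2 58.7] 20.1
t 40.95 tcp [427.3 303.6 250.3] q [ 0.08 -0.34  1.96  0.64  1.2   0.38] F [-0.5  0.5 -0.9] w 55.6
 toolx [ 0.279  0.581 -0.765] tooly [ 0.902 -0.432  0.001]
```

Everything checks out: the angles match to 0.4°, the bracket lies flat at 30 mm, and the others are unmoved. I'm handing in.

```bash
python3 - <<'E'
from cell import arm
print(arm.hand_in())
E
```

```text
the job is handed in; nothing more can be done
None
```

The mirrored bracket, the farthest of the three loose ones, is turned over and lies flat beside the pattern, same hand up. I handed in at about 41 s of the 59 s allowed.

**How it went:** I stood the bracket on its heel face and let go. Then I re-gripped it from the far side, laid it the rest of the way over, lowered it to contact with the bench and released it.

**Failed first try:** my first attempt to stand it up ran into wrist joint limits, first joint 6, then joint 4. The bracket stayed in the grip both times. I set it back down flat, re-gripped it with the tool leaning further out, and the second attempt worked.

**Last checks, from the top camera:**

| Check | Result |
|---|---|
| Long-leg direction | 64.6°, pattern 65.0° (64.4° at the start), pointing the same way |
| Height of top face | 30 mm, so it lies flat |
| Position of its middle | x 0.490 m, y 0.392 m |
| Other two brackets | within about 0.6 mm and 0.4° of where they started, which is measurement noise |

The largest wrist force I read was about 17 N, and the gripper was open and clear of everything at hand-in. No check failed or disagreed at the end.

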